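# Scrub the beaker and hang the brush face out

## Task

Scrub the glass beaker with the brush from the blue holder: two strokes, each going right down to the beaker's floor and then up to about two thirds of its height with the brush end still inside, leaving the beaker standing where it is. Then hang the brush by the slot in its handle on the drying stand's red hook arm, which must be swung fully out to its stop over the drip tray, with the orange face of the handle pointing outward, away from the post, and let go. Leave everything else on the bench as it stands.

Things in the scene. Friction and masses are not known exactly. Their poses are not given: they have to be found in the camera images.
- brush_grip (a point): Bottle brush, loose, 200 mm long, about 120 g, starts upright in the blue holder, handle up. This point is the centre of the solid grip tab at the top of its flat handle: tab 34 mm wide (local y), 10 mm thick (local x), 60 mm tall (local z, up), so it reaches 30 mm above and 30 mm below this point. The handle is two-ply: the +x face (marked) is orange with a black dot, the -x face is white; both plies, 5 mm each, show on the top edge.
- brush_hole (a point): Centre of the rectangular slot through the brush handle, 45 mm below brush_grip: 22 mm wide (y), 30 mm tall (z), open right through along x. Side bars 6 mm; below the slot are a 10 mm crossbar and a thin stem. Axes as brush_grip.
- brush_tip (a point): Lower end of the brush, 170 mm below brush_grip and 125 mm below the slot centre, on the axis. The pale bristle head is a rigid cylinder 35 mm across and 70 mm tall above this point.
- holder_mouth (a point): Blue brush holder, fixed: centre of its mouth, 88 mm above the bench; bore 40 mm, outside 48 mm, foot 84 mm across, the brush end stands 10 mm above the bench. It can change places with the beaker.
- beaker_in (a point): Clear glass beaker with a blue rim line, loose, about 350 g, upright: centre of its inner floor, 5 mm above the bench. Outside 76 mm across, inside 68 mm, 120 mm tall (rim 115 mm above this point).
- hook_pivot (a point): Pivot of the red hook arm, on top of the fixed stand's post, at the bar's centre line 200 mm above the bench. x points along the bar outward to the tip, z up; turns with the arm. The bar is 8 mm in diameter and level, 106 mm long from this point, round hub 26 mm across to 10 mm above the bar's centre line. The post (18 mm) stands below. The stand's base and drip tray, 90 x 160 x 13 mm, lies under the swung-out arm.
- hook_tip (a point): Upturned end of the hook arm: 110 mm out from hook_pivot and 8 mm above the bar's centre line (round, 4 mm radius, so its top is 12 mm above the centre line).
- swing (a joint): Angle of the hook arm about the vertical: 0 folded (pointing to the stand's side), growing counter-clockwise seen from above to a hard stop at 1.571 rad, fully out over the drip tray. It stays where it is left; about 1.5 N at the tip pushes it round.
- tube_rack: Grey rack of capped tubes, 75 x 200 x 107 mm (x, y, z), loose bystander. Origin under its centre.
- reagent: Amber bottle, 64 mm across, 165 mm tall, loose bystander. Origin under its centre.
- wash: White bottle with blue cap, 60 mm across, 150 mm tall, loose bystander. Origin under its centre.
- jar: Small jar with red lid, 54 mm across, 70 mm tall, loose bystander. Origin under its centre.
- tip_box: Blue box with white lid, 87 x 122 x 63 mm, loose bystander. Origin under its centre.
- dishes: Two stacked flat round dishes, 86 mm across, 30 mm tall, loose bystander. Origin under its centre.
- timer: Grey timer, 60 x 75 x 32 mm, loose bystander. Origin under its centre.
- brush: The whole brush; origin at its lower end (same point as brush_tip), axes as brush_grip.
Mind the look-alikes: they are no part of the job. Of the things that look like the brush, the largest one is meant. What is shaped like the part that bears beaker_in but yellow is not meant.

How it is judged:
On the way, in this order (a step that is already met when the one before it is completed fails the run):
1. brush end down at the beaker's floor (horizontal distance between brush_tip and beaker_in below 0.028 m and z of brush_tip in the frame of beaker_in between -0.005 and 0.025 m), for 0.05 s.
2. brush drawn up inside the beaker (horizontal distance between brush_tip and beaker_in below 0.028 m and z of brush_tip in the frame of beaker_in between 0.055 and 0.115 m), for 0.05 s.
3. brush down at the floor again (all of step 1), for 0.05 s.
4. brush drawn up again inside the beaker (all of step 2), for 0.05 s.
At the end, for the whole second after the job is handed in: Arm within 0.15 rad of its stop; brush hanging still and released by its slot on the bar (slot centre 20-108 mm from the pivot, 15 mm sideways, 4-18 mm below the bar line), upright within 0.25 rad, orange face outward within 0.7 rad; beaker upright, moved under 50 mm (value of joint swing above 1.42 rad and x of brush_hole in the frame of hook_pivot between 0.02 and 0.108 m and y of brush_hole in the frame of hook_pivot between -0.015 and 0.015 m and z of brush_hole in the frame of hook_pivot between -0.018 and -0.004 m and x of hook_pivot in the frame of brush_hole below -0.012 m and angle between the x axis of brush_hole and the x axis of hook_pivot, either way round below 0.7 rad and angle between brush_grip's own z axis and vertical below 0.25 rad and linear speed of brush below 0.03 m/s and contact force between brush and the fingers below 0.1 N and angle between beaker_in's own z axis and vertical below 0.1 rad and distance of beaker_in from where it was at the start of the episode below 0.05 m); the robot touches nothing.
It fails at once if the beaker is tipped or shoved away by more than 60 mm (angle between beaker_in's own z axis and vertical above 0.35 rad or distance of beaker_in from where it was at the start of the episode above 0.06 m).
It fails at once if a bystander is moved more than 30 mm or knocked over (distance of any of tube_rack, reagent, wash, jar, tip_box, dishes, timer from where it was at the start of the episode above 0.03 m or angle between any of tube_rack, reagent, wash, jar, tip_box, dishes, timer's own z axis and vertical above 0.4 rad).
It also fails if it takes over 72 s, if anything falls off the work surface, if the arm or the gripper's body presses on something with over 40 N, if the wrist force passes 120 N, or if a joint passes its speed limit or range.

## Robot

A 6-joint arm with a two-finger parallel gripper is mounted at the origin on the work surface. World frame = base frame: x ahead of the robot, y to its left, z up, the work surface at z = 0. Lengths are in m, angles in rad, forces in N, time in s.
With the tool pointing down it reaches from about 0.325 to 0.9 m from the base axis. Payload 6.1 kg.
Tool frame: the origin (TCP) lies at the very end of the fingers, on their centre line; the grasp point (between the pads) lies 19 mm behind it; z points along the fingers, x is the direction in which the jaws open and shut, and the axes are right-handed (so a half turn about z gives the same grasp; the last joint's range is limited). The gripper opens to 87 mm and grips with 3 to 60 N. Pads are 19 mm wide; open, the fingers measure 117 mm over their backs; the gripper's body (75 mm by 190 mm) begins 51 mm behind the grasp point.
Start: joints at [-1.395, 0.22, 1.526, -0, 1.395, -0.126], TCP at [0.186, -0.597, 0.223] pointing down, gripper open.
Joint ranges: [-2.98, 2.98], [-0.91, 2.08], [0.09, 2.57], [-1.24, 4.39], [0.2, 2.65], [-2.68, 2.68]. Speed limits (rad/s): [2.57, 2.57, 3.01, 3.14, 3.14, 3.14].

## Interface

Orientations are given as a unit quaternion [x, y, z, w].
In Python, from cell import env gives the robot as it stands.
- The arm moves only by the shell command python3 -m handwheel 'ROWS' [OPENING]. ROWS is JSON, a list of rows, each an object of numbers: "x", "y", "z": the shift along the tool's x, y, z in cm; "wx", "wy", "wz": the turn, a rotation vector about the tool's x, y, z in rad. In form: [{"x": .., "y": .., "z": .., "wx": .., "wy": .., "wz": ..}, ...]. A call has 1 to 12 rows; each row is the pose to reach, as a shift and turn from the pose measured when the call began, along the tool's axes at that moment; what a row does not reach only later rows make up. A row lasts 1/12 s, in which the tool goes at most 41.7 mm and 7.16 degrees, less where a joint would pass 70% of its speed; a pose out of reach is approached as far as the arm can. A call with a gripper value outside its range is refused whole. OPENING is the opening, from 0 (shut) to 1 (fully open), set as the call begins (- or left out, the last holds). The fingers move at their own pace and stop on an object; the grip force is fixed at half the most. Time passes only in rows, so rows that repeat a pose let the fingers close. It gives the time, the measured TCP pose, the force and the opening at its end, in the units of the state.
- env.state(): the state, without advancing time (a new reading comes with each control period).
- env.snapshot(name): name is "scene" or "top"; returns the picture (384x512x3 uint8, red, green, blue); there is no depth.
- env.camera_params(name): a dict with "intrinsics" (3x3 intrinsics, pixels), "dist" ([k1, k2, p1, p2, k3] as OpenCV has them; the pictures are not rectified), "rvec" (rotation vector, rad) and "tvec" (3), from world to camera coordinates, as OpenCV has them. Camera axes: x right, y down, z forward; pixel columns grow to the right and rows downward; lengths in m; the calibration is good to about 2 mm. A picture is of the moment at which its call begins. camera_params takes no time and is no camera call.
- env.finish_job(): hands the job in, once; it reports no verdict.
The state is a dict: "time": time; "qpos": joint angles; "qvel": joint speeds; "effort": joint torques, N m; "position": TCP position; "tool_rot": TCP orientation; "contact_force": force on the tool from outside, world axes, zero at the start; "ft_torque": the same for the moment, N m; "finger_gap": finger opening in m.
Only numpy, scipy, OpenCV 4.12 (cv2) and the standard library are available. Lean on these libraries where they do the work, as an engineer would, in place of code of your own. Each camera call takes 0.05 s, during which the arm holds its last target.

## Working session

There is one attempt and no reset: what is moved stays moved. The work goes in short steps, Python scripts to look and compute and a shell command to move; the robot and the scene stay as the last step left them, time stands still between calls to the robot, and variables do not carry over. Pictures are saved under pics/ and viewed, and the job is handed in when it is done.

```bash
ls; mkdir -p pics; python3 - <<'E'
from cell import env
import cv2
for n in("scene","top"):
    im=env.snapshot(n); cv2.imwrite(f"pics/{n}0.png",cv2.cvtColor(cv2.resize(im,(800,600),interpolation=cv2.INTER_CUBIC),cv2.COLOR_RGB2BGR))
    cv2.imwrite(f"pics/{n}0raw.png",im[:,:,::-1])
    print(env.camera_params(n))
print(env.state())
E
```

```text
pics
{'intrinsics': array([[482.89154584,   0.        , 254.64984404],
       [  0.        , 482.89154584, 194.04352964],
       [  0.        ,   0.        ,   1.        ]]), 'dist': array([0.00942773, 0.        , 0.        , 0.        , 0.        ]), 'rvec': array([ 0.90304779,  2.55396918, -1.00200077]), 'tvec': array([ 0.43818215, -0.1634144 ,  1.6421494 ])}
{'intrinsics': array([[351.08891413,   0.        , 255.04357031],
       [  0.        , 351.08891413, 181.03492786],
       [  0.        ,   0.        ,   1.        ]]), 'dist': array([0.02198894, 0.        , 0.        , 0.        , 0.        ]), 'rvec': array([ 2.16695894, -2.19952846,  0.12549434]), 'tvec': array([0.00360502, 0.59362882, 1.01477648])}
{'time': 0.1, 'qpos': array([-1.39510091e+00,  2.21135794e-01,  1.52754528e+00,  2.10599751e-05,
        1.39474420e+00, -1.26149945e-01]), 'qvel': array([ 0.00050976, -0.00325603, -0.00267237, -0.00054689,  0.00148594,
       -0.00033734]), 'effort': array([ 1.93804881e-03, -4.95941556e+01, -3.88519549e+01,  7.03649595e-02,
        5.16183756e-02, -6.19340176e-05]), 'position': array([ 0.18567012, -0.59616077,  0.22152807]), 'tool_rot': array([ 8.05381280e-01, -5.92756404e-01, -6.56636175e-04, -6.39191971e-04]), 'contact_force': array([-0.01148886, -0.11297802, -0.13754101]), 'ft_torque': array([-0.03711305,  0.00231922,  0.01372   ]), 'finger_gap': 0.08701260892203032}
```

View pics/scene0.png

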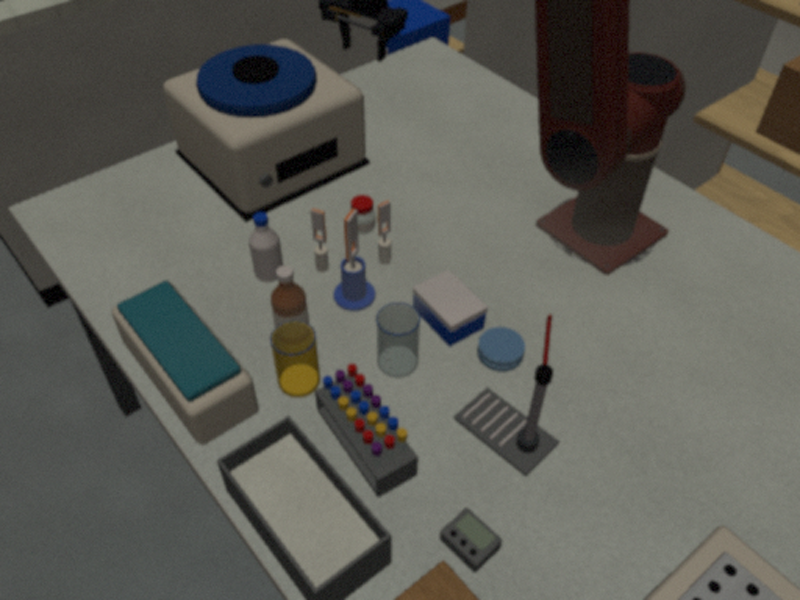

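View pics/top0.png

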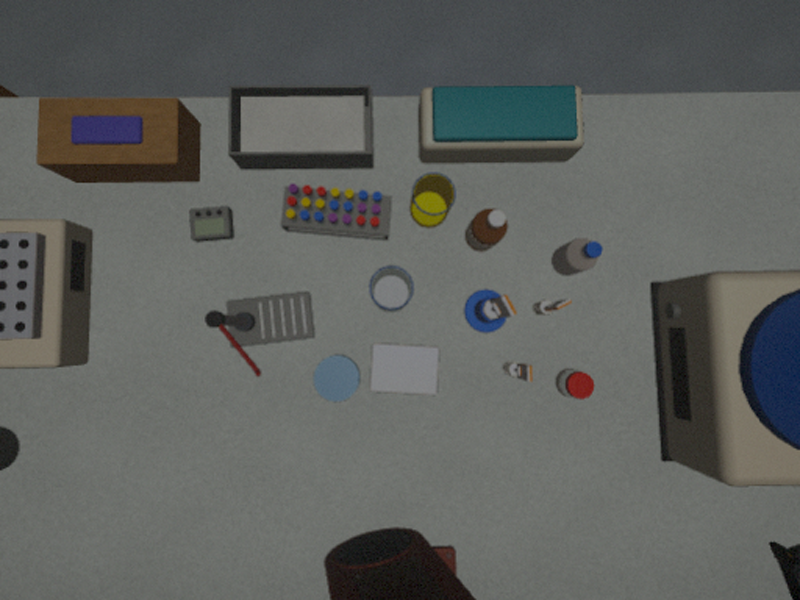

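The largest brush stands in the blue holder (scene 350,240; top 495,307). The look-alikes are small brushes at top (550,305) and (520,370), scene (320,235) and (384,230). The clear beaker is at top (391,288), scene (398,340), and its yellow twin is at top (431,200). I'll check the choice in close crops.

```bash
cat > h.py <<'E'
import numpy as np, cv2
from cell import env
P={n:env.camera_params(n) for n in("scene","top")}
def ray(n,uv):
    p=P[n];R=cv2.Rodrigues(p["rvec"])[0]
    q=cv2.undistortPoints(np.array([[uv]],float),p["intrinsics"],p["dist"])[0,0]
    return -R.T@p["tvec"], R.T@np.array([q[0],q[1],1])
def plane(n,uv,z):
    c,d=ray(n,uv); return c+d*(z-c[2])/d[2]
def tri(a,b):
    c1,d1=ray("scene",a);c2,d2=ray("top",b)
    s=np.linalg.lstsq(np.c_[d1,-d2],c2-c1,rcond=None)[0]
    p,q=c1+s[0]*d1,c2+s[1]*d2
    return (p+q)/2,np.linalg.norm(p-q)
def proj(n,X):
    p=P[n];return cv2.projectPoints(np.array(X,float).reshape(-1,1,3),p["rvec"],p["tvec"],p["intrinsics"],p["dist"])[0][:,0]
def crop(n,name,x0,y0,x1,y1,k,im=None):
    im=env.snapshot(n) if im is None else im
    c=im[y0:y1,x0:x1]; c=cv2.convertScaleAbs(c,alpha=1.5)
    cv2.imwrite(name,cv2.resize(c,None,fx=k,fy=k,interpolation=cv2.INTER_CUBIC)[:,:,::-1]);return im
E
python3 - <<'E'
from h import *
S=cv2.imread("pics/scene0raw.png")[:,:,::-1];T=cv2.imread("pics/top0raw.png")[:,:,::-1]
crop("scene","pics/c1.png",190,115,290,245,4.5,S) # px (x-190)*4.5
crop("top","pics/c2.png",225,150,375,260,5,T)
crop("scene","pics/c3.png",280,190,370,310,5,S)
crop("top","pics/c4.png",120,165,290,265,4.5,T)
E
```

```text
(no output)
```

View pics/c1.png

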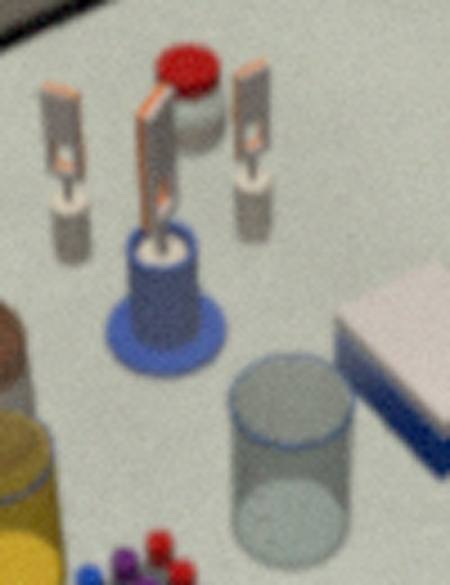

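View pics/c2.png

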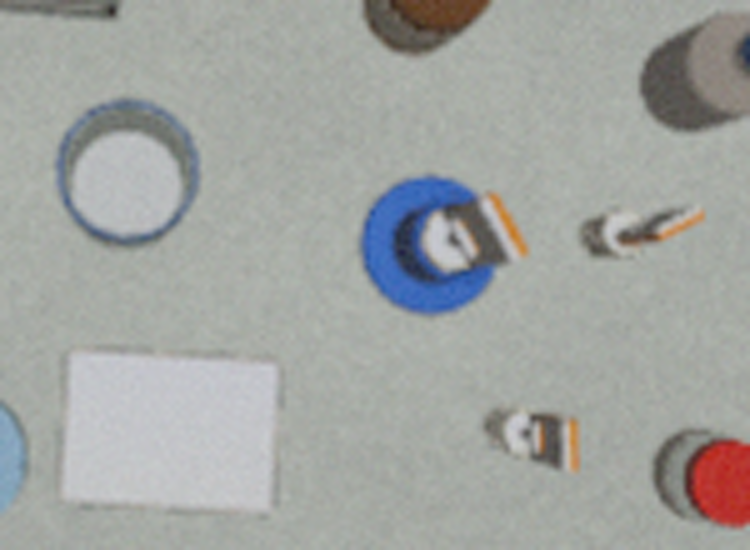

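View pics/c3.png

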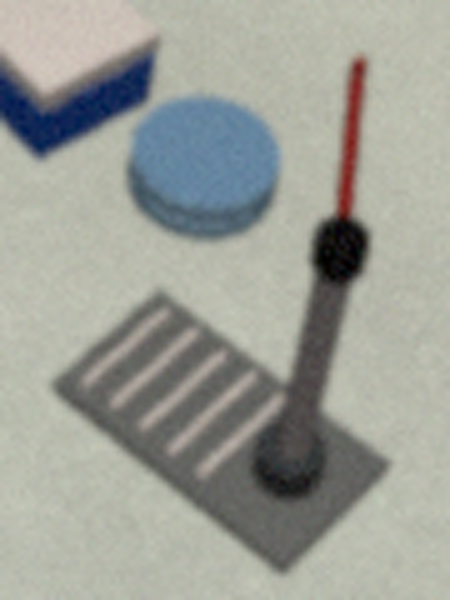

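View pics/c4.png

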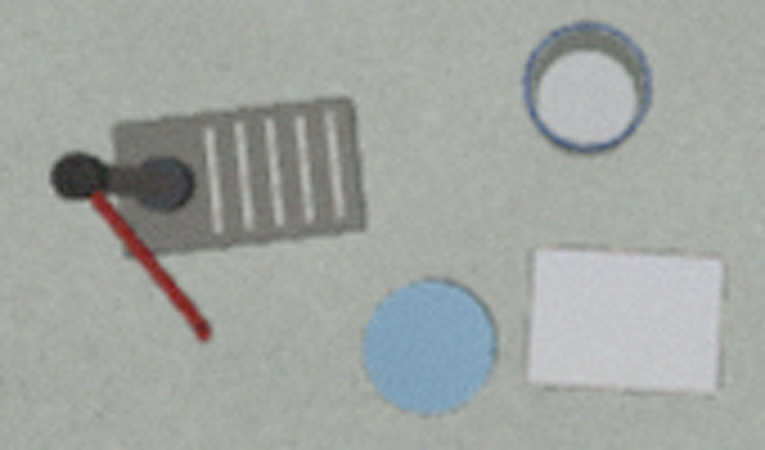

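The largest brush is in the blue holder (crop c2 at 490,240). Its orange ply is on the image-right side of the top edge. The clear blue-rimmed beaker is confirmed at c2 (128,172). The hook points down-right, so it is only partly swung out. Next I'll measure positions.

```bash
python3 - <<'E'
from h import *
T=cv2.imread("pics/top0raw.png");S=cv2.imread("pics/scene0raw.png")
def comps(im,lo,hi,box,minA=4):
    x0,y0,x1,y1=box
    hsv=cv2.cvtColor(im,cv2.COLOR_BGR2HSV)[y0:y1,x0:x1]
    m=cv2.inRange(hsv,lo,hi);cs,_=cv2.findContours(m,cv2.RETR_EXTERNAL,cv2.CHAIN_APPROX_NONE)
    out=[]
    for c in cs:
        if len(c)>=minA: out.append(c+np.array([[x0,y0]]))
    return sorted(out,key=lambda c:-len(c))
np.set_printoptions(precision=4,suppress=True)
# beaker rim top
c=comps(T,(95,70,40),(125,255,255),(230,165,272,205))[0];(u,v),ax,_=cv2.fitEllipse(c);print("rim",u,v,ax,plane("top",(u,v),.12))
c=comps(S,(95,60,40),(125,255,255),(235,190,275,220));c=np.vstack(c);(u,v),ax,_=cv2.fitEllipse(c);print("rim scene",u,v,ax,plane("scene",(u,v),.12))
# holder foot
c=comps(T,(100,120,40),(125,255,255),(290,180,330,220))[0];(u,v),r=cv2.minEnclosingCircle(c);print("foot",u,v,r,plane("top",(u,v),.006))
# orange top edge
for nm,im,box in(("top",T,(310,180,345,210)),("scene",S,(215,130,235,150))):
  for c in comps(im,(5,90,60),(22,255,255),box)[:2]:print(nm,"orange",cv2.minAreaRect(c), [plane(nm,p,.21) for p in cv2.boxPoints(cv2.minAreaRect(c))])
# hub, hook
c=comps(T,(0,0,0),(180,255,35),(125,190,150,215));print([cv2.minEnclosingCircle(k) for k in c[:2]]);u=cv2.minEnclosingCircle(c[0])[0];print("hub",plane("top",u,.21))
c=comps(T,(0,120,40),(10,255,255),(130,200,175,250))[0];print("bar",cv2.minAreaRect(c))
pts=c[:,0];e=pts[np.argmax(pts.sum(1))];print("tip px",e,plane("top",e,.208))
crn=[(113,124),(352,97),(367,230),(125,258)]
W=[plane("top",(a/4.5+120,b/4.5+165),.013) for a,b in crn];print("tray",W)
print("scene hub",plane("scene",(280+340/5,190+245/5),.207), "tip",plane("scene",(280+359/5,190+60/5),.208))
crn=[(52,385),(160,290),(390,463),(283,573)]
print("tray s",[plane("scene",(a/5+280,b/5+190),.013) for a,b in crn])
# brush top corners white/orange in both views
print("brush stem top crop2 c(487..)")
E
```

```text
Traceback (most recent call last):
IndexError: list index out of range
```

```bash
cat > m.py <<'E'
from h import *
np.set_printoptions(precision=4,suppress=True)
T=cv2.imread("pics/top0raw.png");S=cv2.imread("pics/scene0raw.png")
def comps(im,lo,hi,box,minA=4):
    x0,y0,x1,y1=box
    hsv=cv2.cvtColor(im,cv2.COLOR_BGR2HSV)[y0:y1,x0:x1]
    m=cv2.inRange(hsv,lo,hi);cs,_=cv2.findContours(m,cv2.RETR_EXTERNAL,cv2.CHAIN_APPROX_NONE)
    return sorted([c+np.array([[x0,y0]]) for c in cs if len(c)>=minA],key=lambda c:-len(c))
E
python3 - <<'E'
from m import *
H=cv2.cvtColor(T,cv2.COLOR_BGR2HSV)
print(H[184,234:242].tolist(),H[184,262:268].tolist())
c=np.vstack(comps(T,(90,45,30),(130,255,255),(232,165,270,205),1));(u,v),r=cv2.minEnclosingCircle(c);print("rim",u,v,r,plane("top",(u,v),.12))
HS=cv2.cvtColor(S,cv2.COLOR_BGR2HSV)
c=np.vstack(comps(S,(90,45,30),(130,255,255),(236,188,274,218),1));(u,v),ax,_=cv2.fitEllipse(c);print("rim scene",u,v,ax,cv2.boundingRect(c),plane("scene",(u,v),.12))
c=comps(T,(100,120,40),(125,255,255),(290,180,330,220))[0];(u,v),r=cv2.minEnclosingCircle(c);print("foot",u,v,r,plane("top",(u,v),.006))
for nm,im,box in(("top",T,(310,180,345,210)),("scene",S,(215,130,235,150))):
  for c in comps(im,(5,90,60),(22,255,255),box)[:2]:print(nm,"orange",cv2.minAreaRect(c), [plane(nm,p,.21) for p in cv2.boxPoints(cv2.minAreaRect(c))])
c=comps(T,(0,0,0),(180,255,35),(125,190,150,215));print([cv2.minEnclosingCircle(k) for k in c[:2]]);
if c: u=cv2.minEnclosingCircle(c[0])[0];print("hub",plane("top",u,.21))
for c in comps(T,(0,100,40),(10,255,255),(130,200,175,250))[:1]:
  print("bar",cv2.minAreaRect(c))
  pts=c[:,0];e=pts[np.argmax(pts.sum(1))];print("tip px",e,plane("top",e,.208))
crn=[(113,124),(352,97),(367,230),(125,258)]
print("tray",[plane("top",(a/4.5+120,b/4.5+165),.013) for a,b in crn])
print("scene hub",plane("scene",(280+340/5,190+245/5),.207), "tip",plane("scene",(280+359/5,190+60/5),.208))
crn=[(52,385),(160,290),(390,463),(283,573)]
print("tray s",[plane("scene",(a/5+280,b/5+190),.013) for a,b in crn])
E
```

```text
[[53, 9, 117], [47, 15, 119], [106, 41, 106], [110, 64, 92], [65, 17, 88], [130, 8, 96], [80, 6, 123], [90, 2, 126]] [[60, 9, 82], [108, 58, 88], [107, 49, 99], [53, 9, 111], [75, 9, 115], [42, 11, 114]]
rim 250.0561065673828 183.814208984375 14.225146293640137 [0.5776 0.0104 0.12  ]
rim scene 252.83909606933594 199.4381103515625 (27.636356353759766, 37.464542388916016) (236, 188, 38, 27) [ 0.5709 -0.002   0.12  ]
foot 310.5833435058594 198.5833282470703 13.392155647277832 [ 0.54  -0.173  0.006]
top orange ((326.5000305175781, 194.50001525878906), (12.969194412231445, 1.3416407108306885), 63.43495178222656) [array([ 0.5546, -0.1675,  0.21  ]), array([ 0.556 , -0.1705,  0.21  ]), array([ 0.5274, -0.1838,  0.21  ]), array([ 0.526 , -0.1808,  0.21  ])]
scene orange ((221.84999084472656, 140.4499969482422), (3.7947325706481934, 16.76007080078125), 18.434947967529297) [array([ 0.5785, -0.1465,  0.21  ]), array([ 0.5272, -0.1916,  0.21  ]), array([ 0.5224, -0.1811,  0.21  ]), array([ 0.5738, -0.1365,  0.21  ])]
[((136.0, 204.5), 4.609872341156006), ((141.5, 203.0), 3.3542017936706543)]
hub [0.5237 0.2866 0.21  ]
bar ((152.79293823242188, 223.16824340820312), (39.969871520996094, 3.1529624462127686), 50.90614700317383)
tip px [165 239] [0.44  0.217 0.208]
tray [array([0.5651, 0.3223, 0.013 ]), array([0.5808, 0.165 , 0.013 ]), array([0.4925, 0.1551, 0.013 ]), array([0.4769, 0.3133, 0.013 ])]
scene hub [0.5281 0.2914 0.207 ] tip [0.4377 0.2185 0.208 ]
tray s [array([0.5842, 0.1745, 0.013 ]), array([0.4957, 0.1651, 0.013 ]), array([0.4797, 0.3207, 0.013 ]), array([0.5696, 0.331 , 0.013 ])]
```

```bash
cat > go.py <<'E'
import sys,numpy as np
from cell import env
from scipy.spatial.transform import Rotation as R
np.set_printoptions(precision=4,suppress=True)
# usage: go.py x y z [yaw_deg of tool x]
s=env.state();r=R.from_quat(s["tool_rot"]);a=[float(v) for v in sys.argv[1:]]
M=r.as_matrix();print("t",s["time"],"pos",s["position"],"toolx yaw",np.degrees(np.arctan2(M[1,0],M[0,0])),"tilt",np.degrees(np.arccos(-M[2,2])),"F",s["contact_force"],"gap",s["finger_gap"])
if len(a)>=3:
    print("shift cm",M.T@(np.array(a[:3])-s["position"])*100)
if len(a)==4:
    y=np.radians(a[3]);X=np.array([np.cos(y),np.sin(y),0]);Z=np.array([0,0,-1.]);G=np.c_[X,np.cross(Z,X),Z]
    print("rotvec",R.from_matrix(M.T@G).as_rotvec(),"steps",np.linalg.norm(R.from_matrix(M.T@G).as_rotvec())/.125)
E
python3 go.py .40 -.15 .30 -84.3
```

```text
t 0.1 pos [ 0.1857 -0.5962  0.2215] toolx yaw -72.70573422783711 tilt 0.10500849827296214 F [-0.0115 -0.113  -0.1375] gap 0.08701260892203032
shift cm [-36.2416 -33.7294  -7.7729]
rotvec [-0.0001  0.0018  0.2024] steps 1.6189292410595624
```

```bash
python3 -m handwheel '[{"x":-36.2,"y":-33.7,"z":-7.8,"wz":0.2},{"x":-36.2,"y":-33.7,"z":-7.8,"wz":0.2},{"x":-36.2,"y":-33.7,"z":-7.8,"wz":0.2},{"x":-36.2,"y":-33.7,"z":-7.8,"wz":0.2},{"x":-36.2,"y":-33.7,"z":-7.8,"wz":0.2},{"x":-36.2,"y":-33.7,"z":-7.8,"wz":0.2},{"x":-36.2,"y":-33.7,"z":-7.8,"wz":0.2},{"x":-36.2,"y":-33.7,"z":-7.8,"wz":0.2},{"x":-36.2,"y":-33.7,"z":-7.8,"wz":0.2},{"x":-36.2,"y":-33.7,"z":-7.8,"wz":0.2},{"x":-36.2,"y":-33.7,"z":-7.8,"wz":0.2},{"x":-36.2,"y":-33.7,"z":-7.8,"wz":0.2}]' 0; python3 go.py .41 .238 .26 -84.3
```

```text
t 0.1 pos [ 0.1857 -0.5962  0.2215] toolx yaw -72.70573422783711 tilt 0.10500849827296214 F [-0.0115 -0.113  -0.1375] gap 0.08701260892203032
shift cm [-72.9829 -46.2176  -3.7031]
rotvec [-0.0001  0.0018  0.2024] steps 1.6189292410595624validation failed for argument at $[0]...
```

```bash
python3 -m handwheel '[{"x":-36.2,"y":-33.7,"z":-7.8,"wx":0,"wy":0,"wz":0.2},{"x":-36.2,"y":-33.7,"z":-7.8,"wx":0,"wy":0,"wz":0.2},{"x":-36.2,"y":-33.7,"z":-7.8,"wx":0,"wy":0,"wz":0.2},{"x":-36.2,"y":-33.7,"z":-7.8,"wx":0,"wy":0,"wz":0.2},{"x":-36.2,"y":-33.7,"z":-7.8,"wx":0,"wy":0,"wz":0.2},{"x":-36.2,"y":-33.7,"z":-7.8,"wx":0,"wy":0,"wz":0.2},{"x":-36.2,"y":-33.7,"z":-7.8,"wx":0,"wy":0,"wz":0.2},{"x":-36.2,"y":-33.7,"z":-7.8,"wx":0,"wy":0,"wz":0.2},{"x":-36.2,"y":-33.7,"z":-7.8,"wx":0,"wy":0,"wz":0.2},{"x":-36.2,"y":-33.7,"z":-7.8,"wx":0,"wy":0,"wz":0.2},{"x":-36.2,"y":-33.7,"z":-7.8,"wx":0,"wy":0,"wz":0.2},{"x":-36.2,"y":-33.7,"z":-7.8,"wx":0,"wy":0,"wz":0.2}]' 0; python3 go.py .41 .238 .26 -84.3
```

```text
time: 1.1
position: [0.3996, -0.1494, 0.3003]
tool_rot: [0.742, -0.67, -0.001, -0.001]
contact_force: [1.3, -0.5, 0.1]
finger_gap: 0.0148
t 1.1 pos [ 0.3996 -0.1494  0.3003] toolx yaw -84.18798034794669 tilt 0.09109836562795626 F [ 1.3381 -0.5326  0.0938] gap 0.01479209457831575
shift cm [-38.4289  -4.9556   4.09  ]
rotvec [-0.0001  0.0016  0.002 ] steps 0.020159734039502563
```

```bash
python3 -m handwheel '[{"x":-38.4,"y":-5,"z":4,"wx":0,"wy":0,"wz":0},{"x":-38.4,"y":-5,"z":4,"wx":0,"wy":0,"wz":0},{"x":-38.4,"y":-5,"z":4,"wx":0,"wy":0,"wz":0},{"x":-38.4,"y":-5,"z":4,"wx":0,"wy":0,"wz":0},{"x":-38.4,"y":-5,"z":4,"wx":0,"wy":0,"wz":0},{"x":-38.4,"y":-5,"z":4,"wx":0,"wy":0,"wz":0},{"x":-38.4,"y":-5,"z":4,"wx":0,"wy":0,"wz":0},{"x":-38.4,"y":-5,"z":4,"wx":0,"wy":0,"wz":0},{"x":-38.4,"y":-5,"z":4,"wx":0,"wy":0,"wz":0},{"x":-38.4,"y":-5,"z":4,"wx":0,"wy":0,"wz":0},{"x":-38.4,"y":-5,"z":4,"wx":0,"wy":0,"wz":0}]' 0; python3 go.py .41 .238 .188 -84.3
python3 - <<'E'
from h import *
crop("scene","pics/d1.png",250,100,400,310,2.8)
print(proj("scene",env.state()["position"]),proj("top",env.state()["position"]))
crop("top","pics/d2.png",110,150,300,310,4)
E
```

```text
time: 2.02
position: [0.4092, 0.241, 0.2597]
tool_rot: [0.744, -0.669, -0.002, 0.0]
contact_force: [-0.7, 0.0, -0.0]
finger_gap: 0.0003
t 2.0167 pos [0.4092 0.241  0.2597] toolx yaw -83.91227325126098 tilt 0.17993243924552724 F [-0.6801  0.012  -0.0288] gap 0.000259302974869854
shift cm [ 0.3195 -0.0629  7.1683]
rotvec [0.0022 0.0023 0.0068] steps 0.05970017433755718
[[369.73138043 186.86991116]] [[149.46125789 254.62073319]]
```

View pics/d1.png

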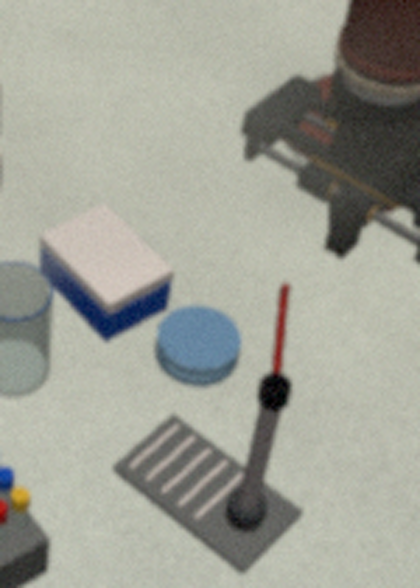

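View pics/d2.png

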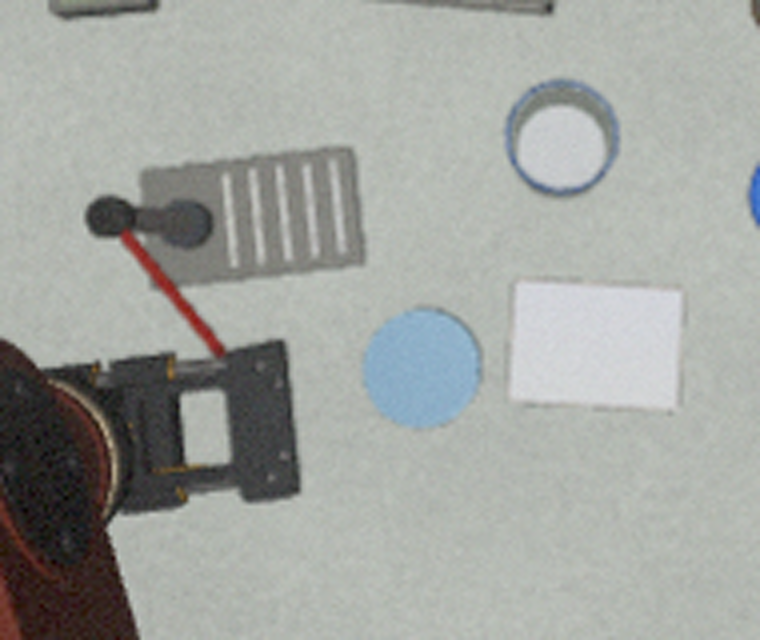

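The scene crop d1 shows the closed fingertip at (338,250), which matches its projection of about (335,243). It is beside the red bar, on the side I push from. Next I lower it and push.

```bash
python3 -m handwheel '[{"x":0.3,"y":0,"z":3.6,"wx":0,"wy":0,"wz":0},{"x":0.3,"y":0,"z":7.2,"wx":0,"wy":0,"wz":0},{"x":0.3,"y":0,"z":7.2,"wx":0,"wy":0,"wz":0}]' 0; python3 go.py .505 .238 .188 -84.3
```

```text
time: 2.37
position: [0.406, 0.2319, 0.1816]
tool_rot: [0.742, -0.67, -0.003, 0.006]
contact_force: [-1.3, -1.0, -1.6]
finger_gap: 0.0004
t 2.3667 pos [0.406  0.2319 0.1816] toolx yaw -84.18430517994419 tilt 0.7323935393322907 F [-1.3486 -1.0248 -1.6113] gap 0.0003953318194127231
shift cm [ 0.3933 -9.9045 -0.7611]
rotvec [ 0.0125 -0.0026  0.002 ] steps 0.10350897235283854
```

```bash
python3 -m handwheel '[{"x":0,"y":-1.5,"z":-0.4,"wx":0,"wy":0,"wz":0},{"x":-0.1,"y":-3,"z":-0.6,"wx":0,"wy":0,"wz":0},{"x":-0.2,"y":-4.5,"z":-0.6,"wx":0,"wy":0,"wz":0},{"x":-0.2,"y":-6,"z":-0.6,"wx":0,"wy":0,"wz":0},{"x":-0.2,"y":-7.5,"z":-0.6,"wx":0,"wy":0,"wz":0},{"x":-0.2,"y":-9,"z":-0.6,"wx":0,"wy":0,"wz":0},{"x":-0.2,"y":-9.5,"z":-0.6,"wx":0,"wy":0,"wz":0},{"x":-0.2,"y":-9.5,"z":-0.6,"wx":0,"wy":0,"wz":0}]' 0; python3 go.py .515 .238 .188 -84.3
python3 - <<'E'
from h import *
crop("scene","pics/e1.png",250,150,400,310,3.5)
E
```

```text
time: 3.03
position: [0.5013, 0.2422, 0.1875]
tool_rot: [0.741, -0.671, -0.003, 0.006]
contact_force: [-1.1, -0.9, -0.2]
finger_gap: 0.0005
t 3.0333 pos [0.5013 0.2422 0.1875] toolx yaw -84.30472860933745 tilt 0.7411596220486653 F [-1.0995 -0.8871 -0.2429] gap 0.00047438406140578416
shift cm [ 0.5511 -1.3174 -0.0676]
rotvec [ 0.0126 -0.0031 -0.0001] steps 0.1034886254982902
```

View pics/e1.png

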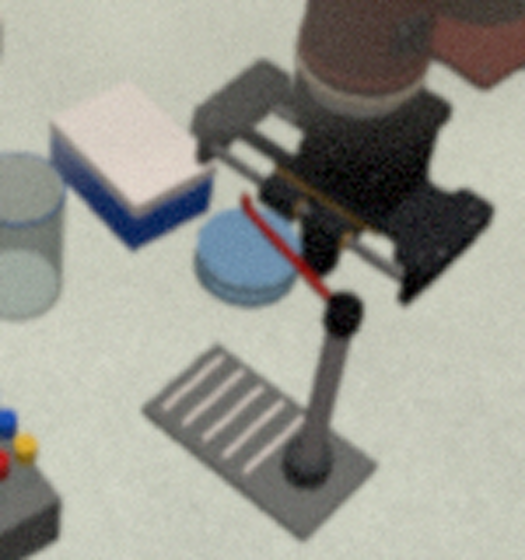

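The scene crop e1 shows the bar, from (335,300) to (247,200), being pushed by the finger and close to parallel with the tray. I'll continue to the stop in small steps.

```bash
python3 -m handwheel '[{"x":0.4,"y":-0.8,"z":0,"wx":0,"wy":0,"wz":0},{"x":0.4,"y":-1.3,"z":0,"wx":0,"wy":0,"wz":0},{"x":0.4,"y":-1.5,"z":0,"wx":0,"wy":0,"wz":0}]' 0;  python3 -m handwheel '[{"x":0,"y":-0.3,"z":0,"wx":0,"wy":0,"wz":0},{"x":0,"y":-0.6,"z":0,"wx":0,"wy":0,"wz":0}]' 0
```

```text
time: 3.33
position: [0.5146, 0.2397, 0.1877]
tool_rot: [0.741, -0.671, -0.004, 0.007]
contact_force: [-15.1, -3.4, 9.4]
finger_gap: 0.0004
time: 3.5
position: [0.515, 0.2396, 0.1876]
tool_rot: [0.742, -0.671, -0.008, 0.012]
contact_force: [-31.3, -5.3, 17.4]
finger_gap: 0.0005
```

```bash
python3 -m handwheel '[{"x":0,"y":2,"z":0,"wx":0,"wy":0,"wz":0},{"x":0,"y":5,"z":0,"wx":0,"wy":0,"wz":0},{"x":0,"y":5,"z":-3,"wx":0,"wy":0,"wz":0},{"x":0,"y":5,"z":-7,"wx":0,"wy":0,"wz":0},{"x":0,"y":5,"z":-11,"wx":0,"wy":0,"wz":0},{"x":10,"y":5,"z":-12,"wx":0,"wy":0,"wz":0},{"x":25,"y":5,"z":-12,"wx":0,"wy":0,"wz":0},{"x":25,"y":5,"z":-12,"wx":0,"wy":0,"wz":0},{"x":25,"y":5,"z":-12,"wx":0,"wy":0,"wz":0},{"x":25,"y":5,"z":-12,"wx":0,"wy":0,"wz":0},{"x":25,"y":5,"z":-12,"wx":0,"wy":0,"wz":0},{"x":25,"y":5,"z":-12,"wx":0,"wy":0,"wz":0}]' 1;  python3 go.py .45 -.18 .33 -60
python3 - <<'E'
from h import *
im=crop("top","pics/f1.png",110,160,270,280,5); cv2.imwrite("pics/top1raw.png",im[:,:,::-1])
im=crop("scene","pics/f2.png",290,200,370,310,5); cv2.imwrite("pics/scene1raw.png",im[:,:,::-1])
E
```

```text
time: 4.5
position: [0.4946, -0.0203, 0.3112]
tool_rot: [0.739, -0.673, -0.006, 0.013]
contact_force: [-0.7, 0.0, 0.5]
finger_gap: 0.0724
t 4.5 pos [ 0.4946 -0.0203  0.3112] toolx yaw -84.64998020562771 tilt 1.6014231821288583 F [-0.7102  0.0006  0.4579] gap 0.07238598227127249
shift cm [15.5029  5.9731 -1.5914]
rotvec [ 0.028  -0.0027 -0.4303] steps 3.4498392977792642
```

View pics/f1.png

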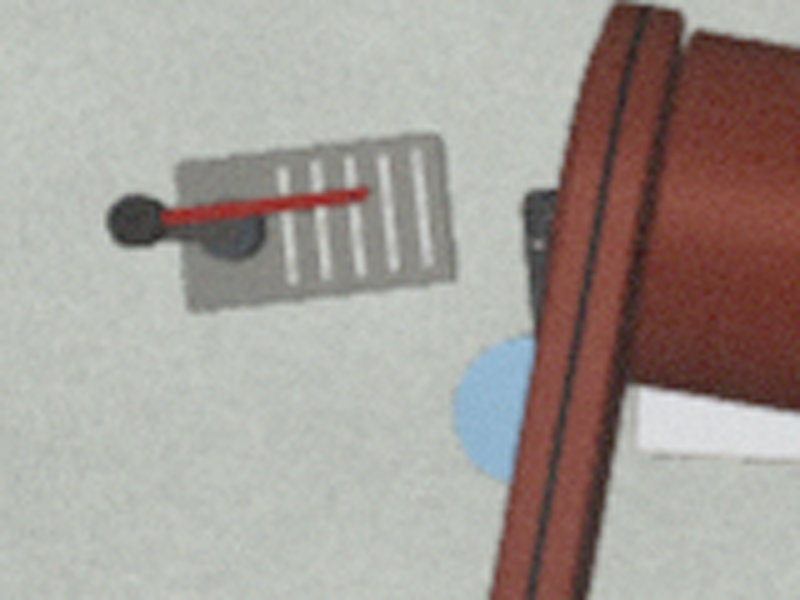

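View pics/f2.png

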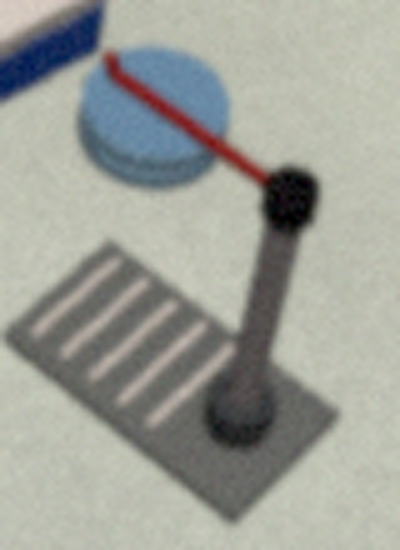

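```bash
python3 - <<'E'
from m import *
print("tip",tri((311.8,211.6),(183.2,198.0)));print("hub",tri((347.6,239.6),(137,203.8)))
print("brush top",tri((224.3,136.8),(325.8,194.8)))
c=comps(S,(100,120,40),(125,255,255),(205,160,250,205))[0]
x,y,w,h=cv2.boundingRect(c);print(x,y,w,h)
# holder foot bottom ellipse in scene: widest row
print("beaker rim",tri((190+291.5/4.5-.5,115+400.5/4.5-.5),(250.06,183.8)))
S1=cv2.resize(S[110:180,205:250],None,fx=12,fy=12,interpolation=cv2.INTER_CUBIC)[:600]
T1=cv2.resize(T[180:215,290:340],None,fx=14,fy=14,interpolation=cv2.INTER_CUBIC)
cv2.imwrite("pics/g1.png",cv2.convertScaleAbs(S1,alpha=1.5));cv2.imwrite("pics/g2.png",cv2.convertScaleAbs(T1,alpha=1.5))
E
```

```text
tip (array([0.536 , 0.1764, 0.2051]), np.float64(0.005240440139243735))
hub (array([0.5253, 0.2881, 0.1991]), np.float64(0.0013282158775722009))
brush top (array([ 0.5387, -0.172 ,  0.2116]), np.float64(0.004231546245965245))
215 183 24 14
beaker rim (array([0.5772, 0.0109, 0.1192]), np.float64(0.0014567252658804432))
```

View pics/g1.png

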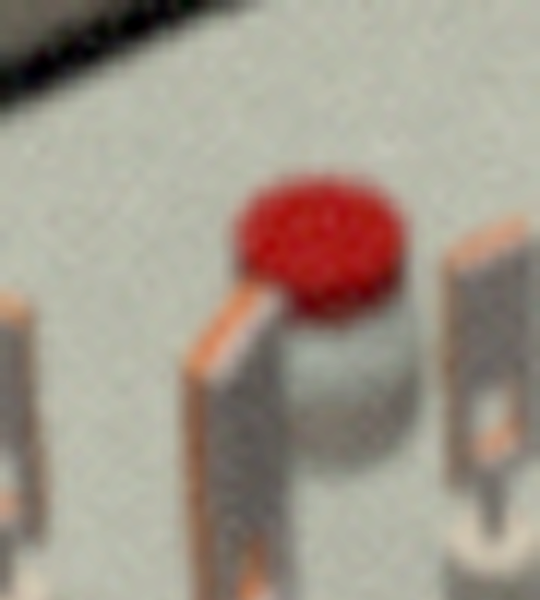

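View pics/g2.png

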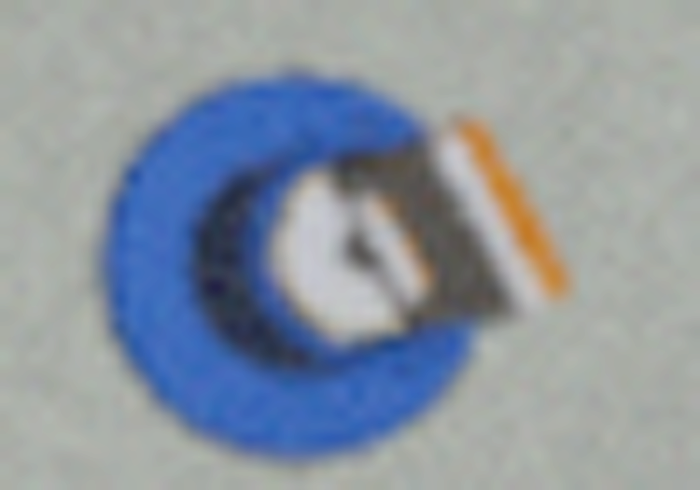

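```bash
python3 - <<'E'
from m import *
print(tri((223.96,137.3),(325.46,194.9)), plane("top",(325.46,194.9),.21),plane("scene",(223.96,137.3),.21))
f=lambda a,b:plane("top",(290+(a+.5)/14-.5,180+(b+.5)/14-.5),.21)
g=lambda a,b:plane("scene",(205+(a+.5)/12-.5,110+(b+.5)/12-.5),.21)
for p,q in((f(478,117),f(572,290)),(f(435,140),f(525,312)),(g(185,370),g(255,283)),(g(208,385),g(285,295))):
    d=p-q if p[0]>q[0] else q-p
    print(np.linalg.norm(d),np.degrees(np.arctan2(d[1],d[0]))-90)
E
python3 go.py .5395 -.172 .30 -64
```

```text
(array([ 0.539 , -0.1721,  0.2098]), np.float64(0.0028422115891776484)) [ 0.54   -0.1731  0.21  ] [ 0.5384 -0.1706  0.21  ]
0.034167999437438326 -63.20795760696498
0.03367575784777748 -64.0734480196368
0.034552018041889516 -64.58126106412465
0.0361151946056042 -66.29692259809542
t 4.6 pos [ 0.4941 -0.015   0.3107] toolx yaw -84.48038519995288 tilt 1.5910971723420075 F [-0.0038  0.4081  0.168 ] gap 0.08045949031396431
shift cm [16.0597 -3.0356  1.0587]
rotvec [ 0.0279  0.0006 -0.3575] steps 2.868599721992847
```

```bash
python3 -m handwheel '[{"x":8,"y":-1.5,"z":0.5,"wx":0.028,"wy":0,"wz":-0.12},{"x":16.1,"y":-3,"z":1,"wx":0.028,"wy":0,"wz":-0.25},{"x":16.1,"y":-3,"z":1,"wx":0.028,"wy":0,"wz":-0.358},{"x":16.1,"y":-3,"z":1,"wx":0.028,"wy":0,"wz":-0.358},{"x":16.1,"y":-3,"z":1,"wx":0.028,"wy":0,"wz":-0.358},{"x":16.1,"y":-3,"z":1,"wx":0.028,"wy":0,"wz":-0.358},{"x":16.1,"y":-3,"z":1,"wx":0.028,"wy":0,"wz":-0.358},{"x":16.1,"y":-3,"z":1,"wx":0.028,"wy":0,"wz":-0.358}]' 1;  python3 go.py .5393 -.1722 .173 -64
python3 - <<'E'
from h import *
crop("scene","pics/i1.png",170,80,290,220,4)
E
```

```text
time: 5.27
position: [0.5394, -0.1703, 0.301]
tool_rot: [0.849, -0.529, -0.0, -0.001]
contact_force: [-0.3, 1.0, 0.3]
finger_gap: 0.087
t 5.2667 pos [ 0.5394 -0.1703  0.301 ] toolx yaw -63.86445092845041 tilt 0.0721216220644786 F [-0.3263  0.9683  0.2719] gap 0.0870074308950245
shift cm [ 0.1776  0.1045 12.7958]
rotvec [-0.0009  0.0009  0.0024] steps 0.021435679304115312
```

View pics/i1.png

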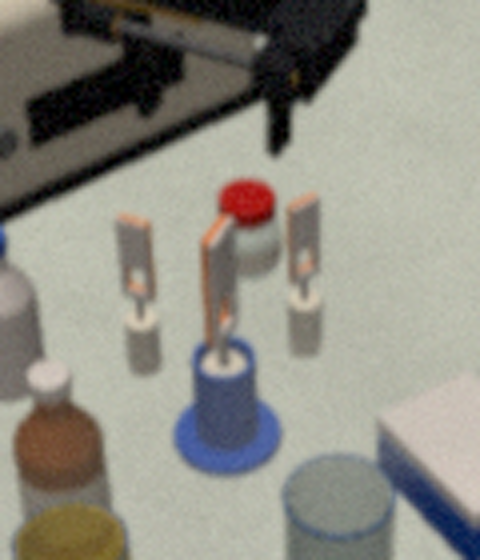

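```bash
python3 - <<'E'
from m import *
print(tri((203.5,135),(362,192.5)),tri((246,129.5),(339,238.5)))
E
```

```text
(array([ 0.544 , -0.2776,  0.1529]), np.float64(0.010910635356720164)) (array([ 0.4283, -0.2149,  0.1536]), np.float64(0.004756903648126748))
```

```bash
python3 -m handwheel '[{"x":0.2,"y":0.1,"z":4,"wx":0,"wy":0,"wz":0},{"x":0.2,"y":0.1,"z":8,"wx":0,"wy":0,"wz":0},{"x":0.2,"y":0.1,"z":11,"wx":0,"wy":0,"wz":0},{"x":0.2,"y":0.1,"z":12.6,"wx":0,"wy":0,"wz":0},{"x":0.2,"y":0.1,"z":12.6,"wx":0,"wy":0,"wz":0},{"x":0.2,"y":0.1,"z":12.6,"wx":0,"wy":0,"wz":0}]' 1;  python3 go.py .5393 -.1722 .173 -64
python3 - <<'E'
from h import *
crop("scene","pics/i2.png",170,80,290,220,4)
E
```

```text
time: 5.82
position: [0.5392, -0.1709, 0.175]
tool_rot: [0.849, -0.528, -0.001, -0.001]
contact_force: [0.8, -0.5, 1.0]
finger_gap: 0.0874
t 5.8167 pos [ 0.5392 -0.1709  0.175 ] toolx yaw -63.74676891336343 tilt 0.09152621628639444 F [ 0.8081 -0.5432  0.9875] gap 0.08740071824461793
shift cm [0.1219 0.0454 0.2027]
rotvec [-0.0003  0.0016  0.0044] steps 0.037594447922018784
```

View pics/i2.png

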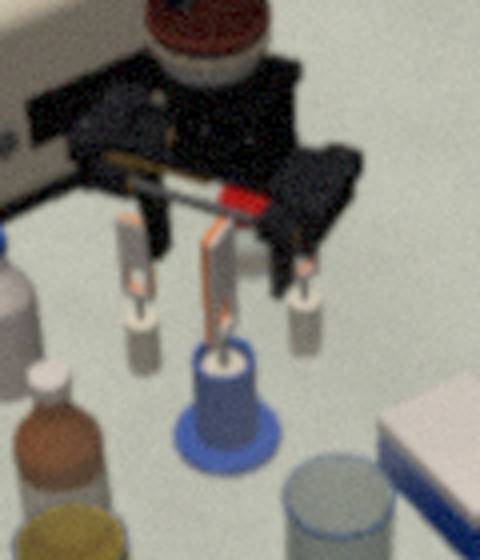

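The tab (220,240 in the crop) sits between the two fingers (155,230 and 285,270). Closing now.

```bash
python3 -m handwheel '[{"x":0.1,"y":0,"z":0.2,"wx":0,"wy":0,"wz":0},{"x":0.1,"y":0,"z":0.2,"wx":0,"wy":0,"wz":0},{"x":0.1,"y":0,"z":0.2,"wx":0,"wy":0,"wz":0},{"x":0.1,"y":0,"z":0.2,"wx":0,"wy":0,"wz":0},{"x":0.1,"y":0,"z":0.2,"wx":0,"wy":0,"wz":0},{"x":0.1,"y":0,"z":0.2,"wx":0,"wy":0,"wz":0},{"x":0.1,"y":0,"z":0.2,"wx":0,"wy":0,"wz":0},{"x":0.1,"y":0,"z":0.2,"wx":0,"wy":0,"wz":0},{"x":0.1,"y":0,"z":0.2,"wx":0,"wy":0,"wz":0},{"x":0.1,"y":0,"z":0.2,"wx":0,"wy":0,"wz":0},{"x":0.1,"y":0,"z":0.2,"wx":0,"wy":0,"wz":0},{"x":0.1,"y":0,"z":0.2,"wx":0,"wy":0,"wz":0}]' 0;  python3 go.py .5393 -.1722 .333 -64
```

```text
time: 6.87
position: [0.5407, -0.1726, 0.1746]
tool_rot: [0.849, -0.528, 0.001, -0.001]
contact_force: [0.3, -0.4, -0.3]
finger_gap: 0.0153
t 6.8667 pos [ 0.5407 -0.1726  0.1746] toolx yaw -63.76321750236365 tilt 0.13459424734082867 F [ 0.2697 -0.3772 -0.2752] gap 0.015261746852579616
shift cm [ -0.0823   0.0745 -15.8373]
rotvec [-0.0022 -0.0008  0.0041] steps 0.03803544478537823
```

```bash
python3 -m handwheel '[{"x":0,"y":0,"z":0,"wx":0,"wy":0,"wz":0},{"x":0,"y":0,"z":0,"wx":0,"wy":0,"wz":0},{"x":0,"y":0,"z":0,"wx":0,"wy":0,"wz":0},{"x":0,"y":0,"z":0,"wx":0,"wy":0,"wz":0},{"x":0,"y":0,"z":0,"wx":0,"wy":0,"wz":0}]' 0;  python3 go.py .5393 -.1722 .333 -64
```

```text
time: 7.28
position: [0.5407, -0.1726, 0.1746]
tool_rot: [0.849, -0.528, 0.001, -0.001]
contact_force: [-0.5, 0.3, 0.4]
finger_gap: 0.0103
t 7.2833 pos [ 0.5407 -0.1726  0.1746] toolx yaw -63.761159853674556 tilt 0.13230145451727637 F [-0.5278  0.2754  0.4386] gap 0.010257704355272249
shift cm [ -0.0818   0.072  -15.8415]
rotvec [-0.0022 -0.0008  0.0042] steps 0.03812919086028871
```

```bash
python3 -m handwheel '[{"x":0,"y":0,"z":-1.5,"wx":0,"wy":0,"wz":0},{"x":0,"y":0,"z":-4,"wx":0,"wy":0,"wz":0},{"x":0,"y":0,"z":-7,"wx":0,"wy":0,"wz":0},{"x":0,"y":0,"z":-10,"wx":0,"wy":0,"wz":0},{"x":0,"y":0,"z":-13,"wx":0,"wy":0,"wz":0},{"x":0,"y":0,"z":-15.5,"wx":0,"wy":0,"wz":0},{"x":0,"y":0,"z":-15.5,"wx":0,"wy":0,"wz":0},{"x":0,"y":0,"z":-15.5,"wx":0,"wy":0,"wz":0}]' 0;  python3 go.py .577 .0105 .328 -64
python3 - <<'E'
from h import *
s=env.state()["position"]
im=crop("scene","pics/j1.png",170,40,290,230,3.1);cv2.imwrite("pics/j1raw.png",im[:,:,::-1])
print((proj("scene",s-[0,0,.1646])-[170,40])*3.1)
E
```

```text
time: 7.95
position: [0.541, -0.1729, 0.3311]
tool_rot: [0.849, -0.528, 0.003, -0.001]
contact_force: [0.2, -0.7, -3.9]
finger_gap: 0.0092
t 7.95 pos [ 0.541  -0.1729  0.3311] toolx yaw -63.75862963071649 tilt 0.3152528483470881 F [ 0.2241 -0.6833 -3.8505] gap 0.009230072659934167
shift cm [-14.8561 -11.3326   0.3119]
rotvec [-0.0043 -0.0034  0.0042] steps 0.05547359996738067
[[165.3267486  337.90036236]]
```

View pics/j1.png

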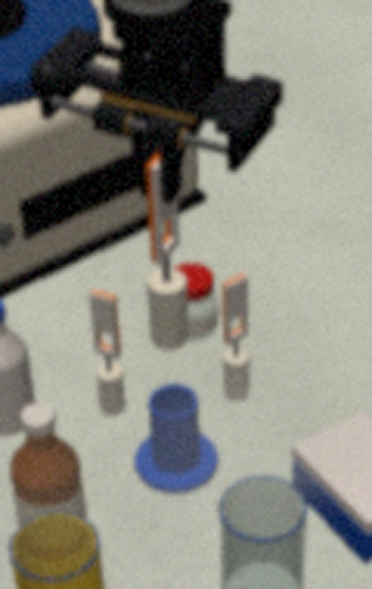

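The brush is lifted, upright, with its head bottom at (168,343) against a predicted (165,338). Next it goes over the beaker.

```bash
python3 -m handwheel '[{"x":-3,"y":-2.3,"z":0.3,"wx":0,"wy":0,"wz":0},{"x":-6,"y":-4.6,"z":0.3,"wx":0,"wy":0,"wz":0},{"x":-9,"y":-6.9,"z":0.3,"wx":0,"wy":0,"wz":0},{"x":-12,"y":-9.2,"z":0.3,"wx":0,"wy":0,"wz":0},{"x":-14.9,"y":-11.3,"z":0.3,"wx":-0.004,"wy":-0.003,"wz":0},{"x":-14.9,"y":-11.3,"z":0.3,"wx":-0.004,"wy":-0.003,"wz":0},{"x":-14.9,"y":-11.3,"z":0.3,"wx":-0.004,"wy":-0.003,"wz":0},{"x":-14.9,"y":-11.3,"z":0.3,"wx":-0.004,"wy":-0.003,"wz":0}]' 0;  python3 go.py .577 .0105 .178 -64
python3 - <<'E'
from h import *
s=env.state()["position"]
im=crop("scene","pics/k1.png",200,60,310,250,3.1);cv2.imwrite("pics/j1raw.png",im[:,:,::-1])
print((proj("scene",s-[0,0,.1646])-[200,60])*3.1)
im=crop("top","pics/k2.png",200,140,300,220,6)
E
```

```text
time: 8.67
position: [0.5748, 0.011, 0.3239]
tool_rot: [0.849, -0.528, -0.003, 0.001]
contact_force: [1.2, -0.3, -1.6]
finger_gap: 0.0097
t 8.6667 pos [0.5748 0.011  0.3239] toolx yaw -63.71815456261784 tilt 0.372631618066734 F [ 1.1724 -0.301  -1.631 ] gap 0.009714982970321166
shift cm [ 0.1972 -0.2486 14.5928]
rotvec [0.0053 0.0038 0.0049] steps 0.06528405563105569
[[170.03355882 411.97973431]]
```

View pics/k1.png

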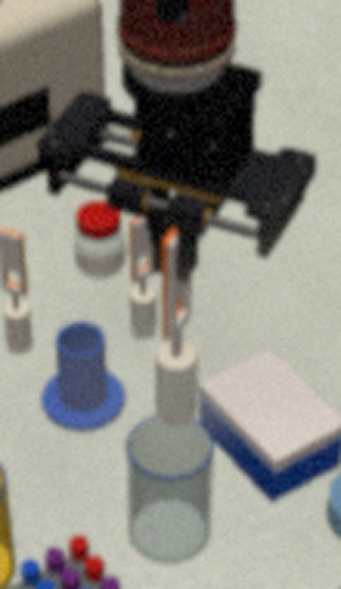

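View pics/k2.png

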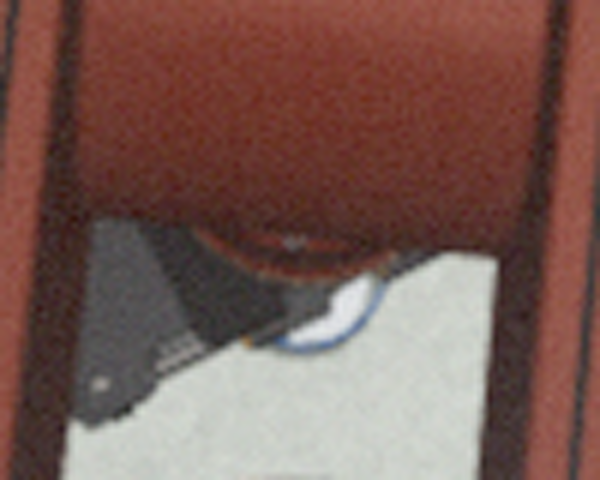

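```bash
python3 go.py; python3 - <<'E'
from m import *
im=env.snapshot("scene");s=env.state()["position"]
c=cv2.resize(im[150:250,225:290],None,fx=6,fy=6,interpolation=cv2.INTER_CUBIC);c=cv2.convertScaleAbs(c,alpha=1.5)
for X,col in((s-[0,0,.1646],(255,0,0)),(s-[0,0,.1646-.07],(255,0,0)),([.577,.0105,.12],(0,255,0)),([.577,.0105,.005],(0,255,0))):
    p=((proj("scene",X)[0]-[225,150]+.5)*6).astype(int);cv2.circle(c,tuple(int(v) for v in p),3,col,-1);print(p)
cv2.imwrite("pics/k3.png",c[:,:,::-1])
E
```

```text
t 8.7667 pos [0.5752 0.01   0.3249] toolx yaw -63.83804921118591 tilt 0.286997423820791 F [-0.5332 -0.2291 -2.0356] gap 0.009759376733681544
[179 257]
[180 143]
[176 321]
[175 483]
```

View pics/k3.png

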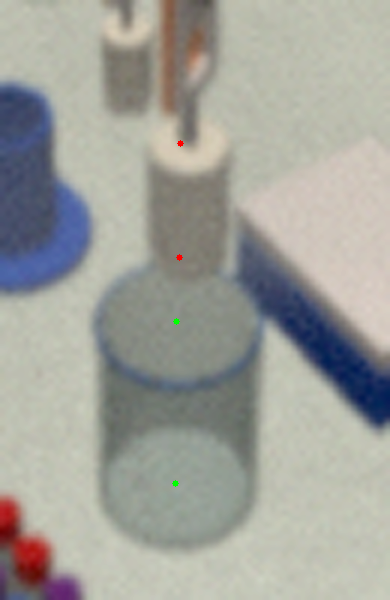

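Red marks are the predicted brush axis and green marks the predicted beaker. The brush is centred over the rim within about 4 mm (brush x≈188, beaker x≈180 at 2.2 px/mm). First stroke down.

```bash
python3 -m handwheel '[{"x":0.1,"y":-0.3,"z":2,"wx":0,"wy":0,"wz":0},{"x":0.2,"y":-0.3,"z":5,"wx":0,"wy":0,"wz":0},{"x":0.2,"y":-0.3,"z":8,"wx":0.004,"wy":0.003,"wz":0},{"x":0.2,"y":-0.3,"z":11,"wx":0.004,"wy":0.003,"wz":0},{"x":0.2,"y":-0.3,"z":13.5,"wx":0.004,"wy":0.003,"wz":0},{"x":0.2,"y":-0.3,"z":14.6,"wx":0.004,"wy":0.003,"wz":0},{"x":0.2,"y":-0.3,"z":14.6,"wx":0.004,"wy":0.003,"wz":0},{"x":0.2,"y":-0.3,"z":14.6,"wx":0.004,"wy":0.003,"wz":0}]' 0;  python3 go.py .579 .010 .177 -64
python3 - <<'E'
from h import *
crop("scene","pics/l1.png",200,120,310,250,4.5)
E
```

```text
time: 9.48
position: [0.5783, 0.0087, 0.1797]
tool_rot: [0.848, -0.529, 0.0, -0.0]
contact_force: [0.6, 0.5, -0.6]
finger_gap: 0.0098
t 9.4833 pos [0.5783 0.0087 0.1797] toolx yaw -63.93254431969521 tilt 0.028849482495017058 F [ 0.558   0.5083 -0.5853] gap 0.009776663676217962
shift cm [-0.0873 -0.115   0.2672]
rotvec [-0.0005  0.      0.0012] steps 0.010243799610381098
```

View pics/l1.png

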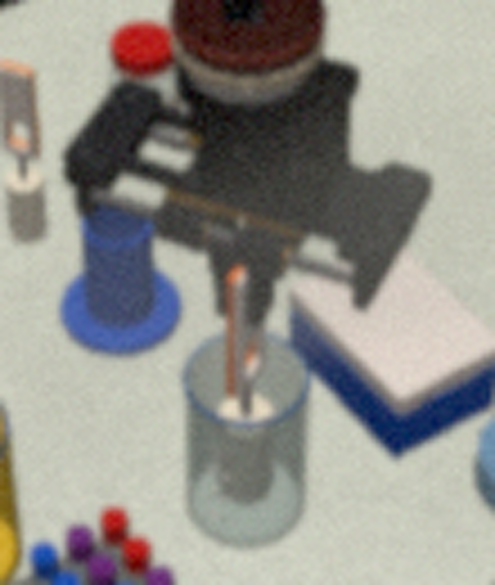

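The brush head is inside the beaker, with its bottom at (245,500) about 10 mm above the floor. I'll go slightly lower, then up, down and up again.

```bash
python3 -m handwheel '[{"x":0,"y":-0.1,"z":0.3,"wx":0,"wy":0,"wz":0},{"x":0,"y":-0.1,"z":0.5,"wx":0,"wy":0,"wz":0},{"x":0,"y":-0.1,"z":0.5,"wx":0,"wy":0,"wz":0},{"x":0,"y":-0.1,"z":0.5,"wx":0,"wy":0,"wz":0}]' 0; python3 -m handwheel '[{"x":0,"y":0,"z":-2.5,"wx":0,"wy":0,"wz":0},{"x":0,"y":0,"z":-5,"wx":0,"wy":0,"wz":0},{"x":0,"y":0,"z":-7.4,"wx":0,"wy":0,"wz":0},{"x":0,"y":0,"z":-7.4,"wx":0,"wy":0,"wz":0},{"x":0,"y":0,"z":-7.4,"wx":0,"wy":0,"wz":0},{"x":0,"y":0,"z":-7.4,"wx":0,"wy":0,"wz":0}]' 0;python3 go.py .579 .010 .175 -64
python3 - <<'E'
from h import *
crop("scene","pics/l2.png",200,120,310,250,4.5)
E
```

```text
time: 9.87
position: [0.5806, 0.0092, 0.1768]
tool_rot: [0.848, -0.529, 0.002, -0.001]
contact_force: [0.4, 0.4, -1.4]
finger_gap: 0.0098
time: 10.37
position: [0.5799, 0.0093, 0.2501]
tool_rot: [0.849, -0.529, 0.001, -0.001]
contact_force: [-0.7, 0.2, -2.4]
finger_gap: 0.0098
t 10.3667 pos [0.5799 0.0093 0.2501] toolx yaw -63.90113392938816 tilt 0.19550764856471767 F [-0.7039  0.2235 -2.4037] gap 0.009771469787190278
shift cm [-0.1119  0.0747  7.5064]
rotvec [-0.003  -0.0017  0.0017] steps 0.030598807877276188
```

View pics/l2.png

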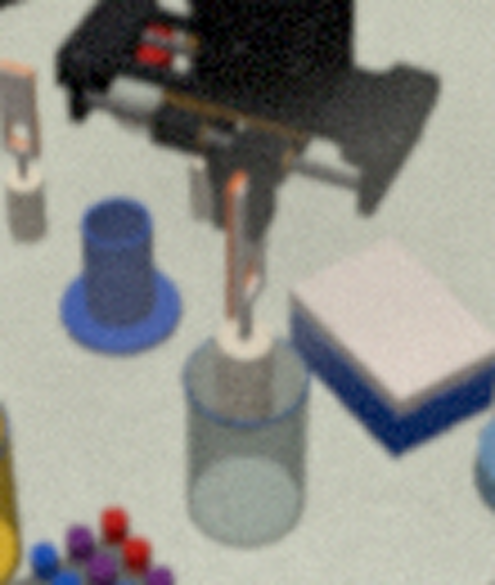

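The tip is about 80 mm above the floor and still inside (head bottom near (245,415)). Second stroke.

```bash
python3 -m handwheel '[{"x":-0.1,"y":0,"z":2.5,"wx":0,"wy":0,"wz":0},{"x":-0.1,"y":0.1,"z":5,"wx":0,"wy":0,"wz":0},{"x":-0.1,"y":0.1,"z":7,"wx":0,"wy":0,"wz":0},{"x":-0.1,"y":0.1,"z":7.4,"wx":0,"wy":0,"wz":0},{"x":-0.1,"y":0.1,"z":7.4,"wx":0,"wy":0,"wz":0},{"x":-0.1,"y":0.1,"z":7.4,"wx":0,"wy":0,"wz":0},{"x":-0.1,"y":0.1,"z":7.4,"wx":0,"wy":0,"wz":0}]' 0; python3 -m handwheel '[{"x":0,"y":0,"z":-2.5,"wx":0,"wy":0,"wz":0},{"x":0,"y":0,"z":-5,"wx":0,"wy":0,"wz":0},{"x":0,"y":0,"z":-7.4,"wx":0,"wy":0,"wz":0},{"x":0,"y":0,"z":-7.4,"wx":0,"wy":0,"wz":0},{"x":0,"y":0,"z":-7.4,"wx":0,"wy":0,"wz":0},{"x":0,"y":0,"z":-7.4,"wx":0,"wy":0,"wz":0}]' 0;python3 go.py .579 .010 .345 -64
python3 - <<'E'
from h import *
crop("scene","pics/l3.png",200,120,310,250,4.5)
E
```

```text
time: 11.0
position: [0.579, 0.0098, 0.1764]
tool_rot: [0.848, -0.529, 0.001, -0.001]
contact_force: [0.5, 0.4, -1.3]
finger_gap: 0.0101
time: 11.5
position: [0.5787, 0.0098, 0.2504]
tool_rot: [0.848, -0.529, 0.002, -0.001]
contact_force: [-0.5, -0.2, -2.0]
finger_gap: 0.01
t 11.5 pos [0.5787 0.0098 0.2504] toolx yaw -63.90320579907374 tilt 0.22140476044023785 F [-0.491  -0.2069 -2.0497] gap 0.009964355738530849
shift cm [ 0.0132 -0.0699 -9.4593]
rotvec [-0.0034 -0.0019  0.0017] steps 0.033749349455368366
```

View pics/l3.png

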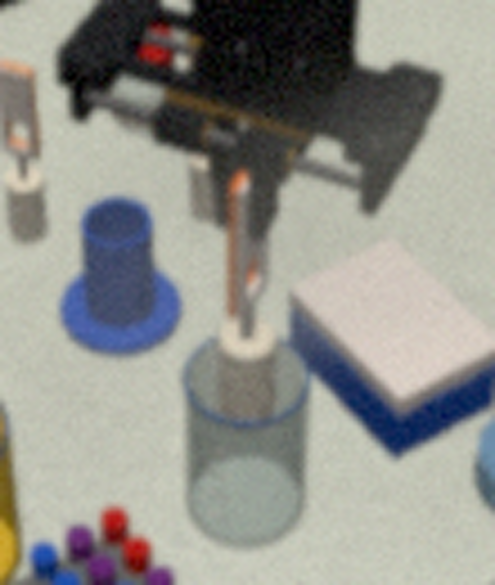

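Both strokes are done. I'll lift clear, then turn and move to a point in front of the hook tip.

```bash
python3 -m handwheel '[{"x":0,"y":-0.1,"z":-3,"wx":0,"wy":0,"wz":0},{"x":0,"y":-0.1,"z":-6,"wx":0,"wy":0,"wz":0},{"x":0,"y":-0.1,"z":-9.3,"wx":0,"wy":0,"wz":0},{"x":0,"y":-0.1,"z":-9.5,"wx":0,"wy":0,"wz":0},{"x":0,"y":-0.1,"z":-9.5,"wx":0,"wy":0,"wz":0},{"x":0,"y":-0.1,"z":-9.5,"wx":0,"wy":0,"wz":0}]' 0; python3 go.py .5411 .125 .335 -84.3
```

```text
time: 12.05
position: [0.5783, 0.0103, 0.3426]
tool_rot: [0.848, -0.529, -0.0, -0.0]
contact_force: [0.1, -0.5, -2.9]
finger_gap: 0.0095
t 12.05 pos [0.5783 0.0103 0.3426] toolx yaw -63.9030405526617 tilt 0.02886457696763994 F [ 0.1154 -0.5224 -2.8889] gap 0.009529750356793305
shift cm [-11.9353  -1.7029   0.7642]
rotvec [0.0003 0.0004 0.356 ] steps 2.847956066231965
```

```bash
python3 -m handwheel '[{"x":-2.5,"y":-0.3,"z":0,"wx":0,"wy":0,"wz":0.08},{"x":-5,"y":-0.6,"z":0.2,"wx":0,"wy":0,"wz":0.17},{"x":-7.5,"y":-1,"z":0.4,"wx":0,"wy":0,"wz":0.26},{"x":-10,"y":-1.4,"z":0.6,"wx":0,"wy":0,"wz":0.356},{"x":-11.9,"y":-1.7,"z":0.8,"wx":0,"wy":0,"wz":0.356},{"x":-11.9,"y":-1.7,"z":0.8,"wx":0,"wy":0,"wz":0.356},{"x":-11.9,"y":-1.7,"z":0.8,"wx":0,"wy":0,"wz":0.356},{"x":-11.9,"y":-1.7,"z":0.8,"wx":0,"wy":0,"wz":0.356}]' 0; python3 go.py .5411 .129 .2436 -84.3
```

```text
time: 12.72
position: [0.5407, 0.1242, 0.3328]
tool_rot: [0.742, -0.671, -0.001, 0.001]
contact_force: [0.2, -1.3, -1.6]
finger_gap: 0.0096
t 12.7167 pos [0.5407 0.1242 0.3328] toolx yaw -84.27550780284223 tilt 0.19443262953753848 F [ 0.2483 -1.258  -1.5587] gap 0.00959357733052312
shift cm [-0.4756 -0.1177  8.915 ]
rotvec [ 0.0034 -0.0002  0.0004] steps 0.02736209434618512
```

```bash
python3 -m handwheel '[{"x":-0.2,"y":0,"z":2.5,"wx":0,"wy":0,"wz":0},{"x":-0.2,"y":0,"z":5,"wx":0,"wy":0,"wz":0},{"x":-0.2,"y":0,"z":7.5,"wx":0,"wy":0,"wz":0},{"x":-0.2,"y":0,"z":8.9,"wx":0.003,"wy":0,"wz":0},{"x":-0.2,"y":0,"z":8.9,"wx":0.003,"wy":0,"wz":0},{"x":-0.2,"y":0,"z":8.9,"wx":0.003,"wy":0,"wz":0}]' 0; python3 go.py .5411 .129 .2436 -84.3
python3 - <<'E'
from m import *
im=env.snapshot("scene");s=env.state()["position"];cv2.imwrite("pics/s2raw.png",im[:,:,::-1])
c=cv2.resize(im[150:280,260:370],None,fx=4.5,fy=4.5,interpolation=cv2.INTER_CUBIC);c=cv2.convertScaleAbs(c,alpha=1.5)
cv2.imwrite("pics/n1.png",c[:,:,::-1])
pv=np.array([.5253,.2881,.2]);d=np.array([.099,-.995,0])
for X in(s-[0,0,.1646],s-[0,0,.0396],pv,pv+.11*d+[0,0,.008]):
    print((proj("scene",X)[0]-[260,150]+.5)*4.5,(proj("top",X)[0]))
crop("top","pics/n2.png",110,160,270,280,5)
E
```

```text
time: 13.22
position: [0.5397, 0.125, 0.2426]
tool_rot: [0.741, -0.671, -0.001, 0.001]
contact_force: [-0.5, -0.2, -1.1]
finger_gap: 0.0095
t 13.2167 pos [0.5397 0.125  0.2426] toolx yaw -84.34664482265795 tilt 0.18506001250025977 F [-0.5162 -0.1718 -1.1334] gap 0.009467691757475923
shift cm [-0.3811 -0.175  -0.0993]
rotvec [ 0.0032 -0.0005 -0.0008] steps 0.026648845461704724
[145.0628 371.51  ] [209.1025 198.7816]
[159.7076 229.1171] [203.4839 196.5595]
[395.3027 404.5062] [136.6928 203.9702]
[233.6157 278.5805] [181.2695 198.6608]
```

View pics/n1.png

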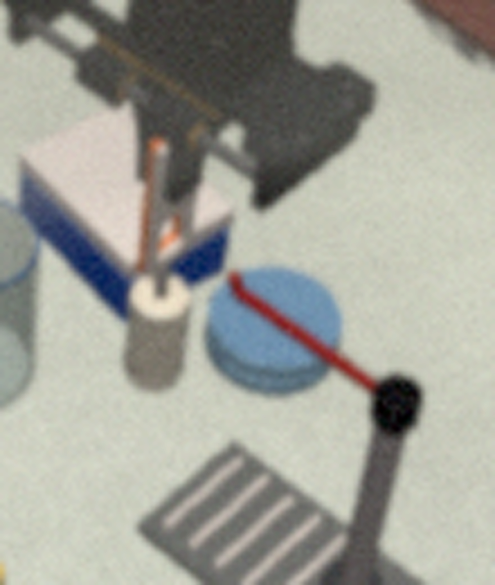

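View pics/n2.png

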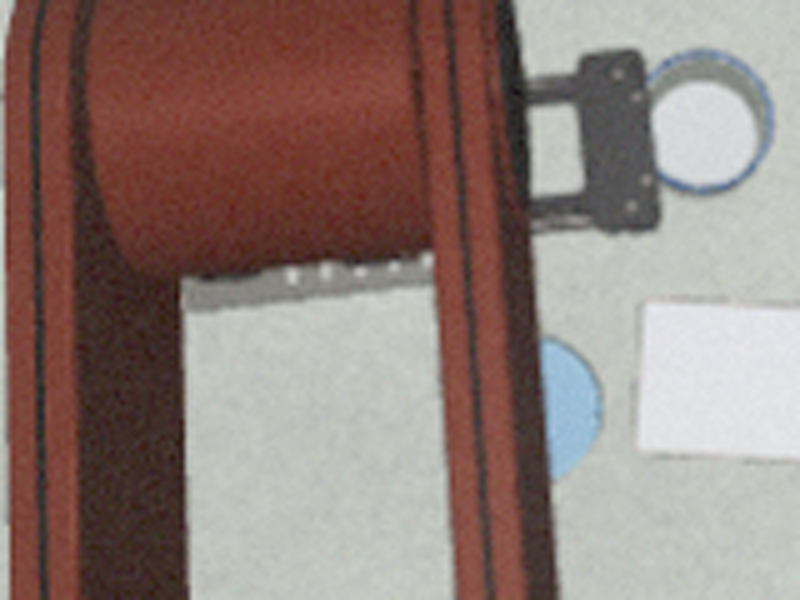

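```bash
python3 - <<'E'
from m import *
s=env.state()["position"];d=np.array([.099,-.995,0]);n=np.array([.995,.099,0]);z=np.array([0,0,1.])
X=s-[0,0,.0396]
for k in(d,n,z):print((proj("scene",X+.01*k)-proj("scene",X))[0],"raw px per cm")
im=cv2.imread("pics/s2raw.png")
c=cv2.resize(im[170:245,280:320],None,fx=8,fy=8,interpolation=cv2.INTER_CUBIC);c=cv2.convertScaleAbs(c,alpha=1.6)
def mk(X,col):
    p=(proj("scene",X)[0]-[280,170]+.5)*8;cv2.circle(c,(int(p[0]),int(p[1])),2,col,-1)
t=s-[0,0,.1646]
for y in(-.011,.011):
  for zz in(.11,.14):mk(t+n*y+[0,0,zz],(0,255,0))
for y in(-.0175,.0175):
  for zz in(0,.07):mk(t+n*y+[0,0,zz],(255,0,255))
for y in(-.017,.017): mk(t+n*y+[0,0,.2],(255,255,0)); 
cv2.imwrite("pics/n3.png",c)
E
```

```text
[-3.0092 -2.1368] raw px per cm
[-2.7249  2.1086] raw px per cm
[ 0.282  -2.7453] raw px per cm
```

View pics/n3.png

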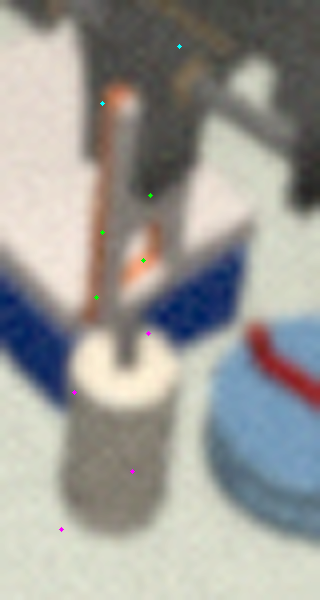

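```bash
python3 - <<'E'
from m import *
S1=cv2.imread("pics/s2raw.png")
# bar centreline px in scene: red mask, fit
c=np.vstack(comps(S1,(0,110,40),(10,255,255),(305,205,350,240),8));pts=c[:,0].astype(np.float32)
vx,vy,x0,y0=cv2.fitLine(pts,cv2.DIST_HUBER,0,.01,.01).ravel()
for u in(318,325,335): print(u,y0+(u-x0)*vy/vx, plane("scene",(u,y0+(u-x0)*vy/vx),.2))
p=plane("scene",(318,y0+(318-x0)*vy/vx),.2);q=plane("scene",(340,y0+(340-x0)*vy/vx),.2)
e=(p-q)/np.linalg.norm(p-q);print("dir",np.degrees(np.arctan2(e[1],e[0])))
n=np.array([-e[1],e[0],0])
# head silhouette centre shift estimates
for dv in(0,.4,.8,1.2):
    Y=plane("scene",proj("scene",env.state()["position"]-[0,0,.0396])[0]+[1.9,dv],env.state()["position"][2]-.0396)
    print(dv,Y,"lateral(+x)",(Y-q)@n,"along past q",(Y-q)@e)
print("top bar")
T1=cv2.imread("pics/top1raw.png");c=np.vstack(comps(T1,(0,110,40),(10,255,255),(140,190,190,210),8));pts=c[:,0].astype(np.float32)
vx,vy,x0,y0=cv2.fitLine(pts,cv2.DIST_HUBER,0,.01,.01).ravel()
for u in(145,160,175): print(plane("top",(u,y0+(u-x0)*vy/vx),.203))
E
```

```text
318 217.44656 [0.5317 0.1979 0.2   ]
325 222.62843 [0.53 0.22 0.2 ]
335 230.03113 [0.5277 0.2508 0.2   ]
dir -85.59028892567454
0 [0.5375 0.1285 0.2055] lateral(+x) 0.0004022769519832947 along past q 0.13781937976497668
0.4 [0.5384 0.1295 0.2055] lateral(+x) 0.001377324288628398 along past q 0.13690856405055896
0.8 [0.5393 0.1304 0.2055] lateral(+x) 0.0023508841779626938 along past q 0.13599913963231303
1.2 [0.5402 0.1314 0.2055] lateral(+x) 0.003322959985589627 along past q 0.13509110336214283
top bar
[0.5265 0.2672 0.203 ]
[0.5309 0.2311 0.203 ]
[0.5354 0.1948 0.203 ]
```

The brush slot lines up with the bar within about 2 mm laterally (scene view 0 to +3 mm, top view about −3 mm), with 7 mm of slack. I'll slide it onto the hook slowly.

```bash
python3 -m handwheel '[{"x":-1.5,"y":0,"z":-0.1,"wx":0,"wy":0,"wz":0},{"x":-3,"y":0,"z":-0.1,"wx":0,"wy":0,"wz":0},{"x":-4.2,"y":0,"z":-0.1,"wx":0,"wy":0,"wz":0},{"x":-5.2,"y":-0.1,"z":-0.1,"wx":0,"wy":0,"wz":0},{"x":-6,"y":-0.1,"z":-0.1,"wx":0,"wy":0,"wz":0},{"x":-6.3,"y":-0.1,"z":-0.1,"wx":0,"wy":0,"wz":0},{"x":-6.3,"y":-0.1,"z":-0.1,"wx":0,"wy":0,"wz":0}]' 0; python3 go.py .5315 .223 .2436 -84.3
python3 - <<'E'
from m import *
im=env.snapshot("scene");cv2.imwrite("pics/s3raw.png",im[:,:,::-1])
c=cv2.resize(im[170:260,285:365],None,fx=6.5,fy=6.5,interpolation=cv2.INTER_CUBIC);c=cv2.convertScaleAbs(c,alpha=1.5)
cv2.imwrite("pics/o1.png",c[:,:,::-1])
E
```

```text
time: 13.9
position: [0.5359, 0.189, 0.2462]
tool_rot: [0.742, -0.671, 0.001, -0.0]
contact_force: [-0.4, -0.2, -1.7]
finger_gap: 0.0099
t 13.9 pos [0.5359 0.189  0.2462] toolx yaw -84.25645962318501 tilt 0.09836783810658371 F [-0.4301 -0.1863 -1.7103] gap 0.009877320867088852
shift cm [-3.4243  0.0964  0.2622]
rotvec [-0.0017 -0.0004  0.0008] steps 0.015021179419099296
```

View pics/o1.png

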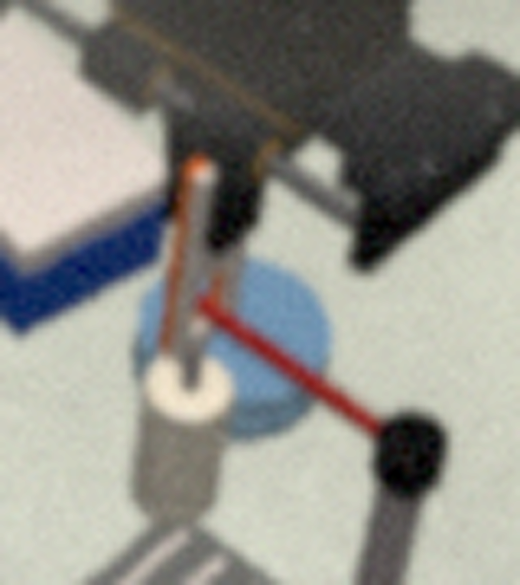

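```bash
python3 -m handwheel '[{"x":-1,"y":0.1,"z":0.2,"wx":0,"wy":0,"wz":0},{"x":-2,"y":0.1,"z":0.3,"wx":0,"wy":0,"wz":0},{"x":-3,"y":0.1,"z":0.3,"wx":0,"wy":0,"wz":0},{"x":-3.8,"y":0.1,"z":0.3,"wx":0,"wy":0,"wz":0},{"x":-4,"y":0.1,"z":0.3,"wx":0,"wy":0,"wz":0},{"x":-4,"y":0.1,"z":0.3,"wx":0,"wy":0,"wz":0}]' 0; python3 go.py .531 .225 .228 -84.3
python3 - <<'E'
from m import *
im=env.snapshot("scene");cv2.imwrite("pics/s4raw.png",im[:,:,::-1])
c=cv2.resize(im[170:260,285:365],None,fx=6.5,fy=6.5,interpolation=cv2.INTER_CUBIC);c=cv2.convertScaleAbs(c,alpha=1.5)
cv2.imwrite("pics/o2.png",c[:,:,::-1])
E
```

```text
time: 14.45
position: [0.5307, 0.2291, 0.243]
tool_rot: [0.742, -0.67, 0.001, -0.0]
contact_force: [-0.8, -0.5, -0.7]
finger_gap: 0.01
t 14.45 pos [0.5307 0.2291 0.243 ] toolx yaw -84.20056599428575 tilt 0.08795496138141355 F [-0.8143 -0.5441 -0.7067] gap 0.010036095386174533
shift cm [0.4129 0.0149 1.5033]
rotvec [-0.0014 -0.0007  0.0017] steps 0.018538636026341503
```

View pics/o2.png

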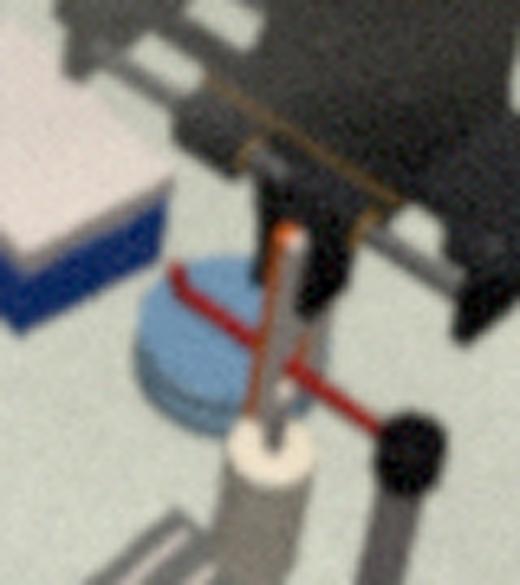

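Threaded: the bar runs through the slot at (290,360), with the tip out the orange side at (178,275). Now I lower until the slot's top edge rests on the bar.

```bash
python3 -m handwheel '[{"x":0.2,"y":0,"z":0.5,"wx":0,"wy":0,"wz":0},{"x":0.3,"y":0,"z":0.9,"wx":0,"wy":0,"wz":0},{"x":0.3,"y":0,"z":1.2,"wx":0,"wy":0,"wz":0},{"x":0.3,"y":0,"z":1.3,"wx":0,"wy":0,"wz":0},{"x":0.3,"y":0,"z":1.3,"wx":0,"wy":0,"wz":0}]' 0; python3 go.py .531 .225 .228 -84.3
```

```text
time: 14.92
position: [0.5309, 0.2252, 0.2293]
tool_rot: [0.742, -0.671, 0.001, 0.0]
contact_force: [0.5, 0.7, -1.5]
finger_gap: 0.0097
t 14.9167 pos [0.5309 0.2252 0.2293] toolx yaw -84.25391165096795 tilt 0.06972910174449941 F [ 0.4726  0.6671 -1.5439] gap 0.00966102389628447
shift cm [ 0.0231 -0.0088  0.1336]
rotvec [-0.0003 -0.0012  0.0008] steps 0.011671265736273096
```

```bash
python3 -m handwheel '[{"x":0,"y":0,"z":0.1,"wx":0,"wy":0,"wz":0},{"x":0,"y":0,"z":0.2,"wx":0,"wy":0,"wz":0},{"x":0,"y":0,"z":0.2,"wx":0,"wy":0,"wz":0}]' 0; python3 go.py .531 .225 .228 -84.3
python3 - <<'E'
from m import *
im=env.snapshot("scene");cv2.imwrite("pics/s5raw.png",im[:,:,::-1])
c=cv2.resize(im[170:260,285:365],None,fx=6.5,fy=6.5,interpolation=cv2.INTER_CUBIC);c=cv2.convertScaleAbs(c,alpha=1.5)
cv2.imwrite("pics/o3.png",c[:,:,::-1])
E
```

```text
time: 15.17
position: [0.5312, 0.2252, 0.2283]
tool_rot: [0.742, -0.671, 0.001, -0.0]
contact_force: [-1.5, -0.7, 2.8]
finger_gap: 0.0098
t 15.1667 pos [0.5312 0.2252 0.2283] toolx yaw -84.26011689901057 tilt 0.10084465233101662 F [-1.4998 -0.67    2.7863] gap 0.009806092187551178
shift cm [0.0135 0.0208 0.0304]
rotvec [-0.0013 -0.0012  0.0007] steps 0.015144046706355782
```

View pics/o3.png

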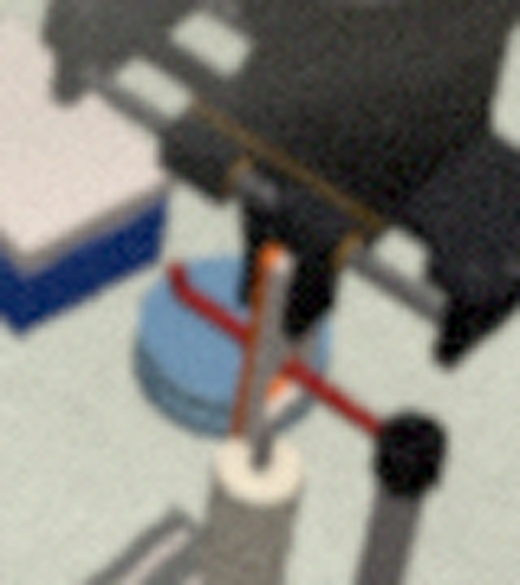

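Contact at the predicted height (+2.8 N, TCP z 0.2283). Releasing.

```bash
python3 -m handwheel '[{"x":0,"y":0,"z":0,"wx":0,"wy":0,"wz":0},{"x":0,"y":0,"z":0,"wx":0,"wy":0,"wz":0},{"x":0,"y":0,"z":0,"wx":0,"wy":0,"wz":0},{"x":0,"y":0,"z":0,"wx":0,"wy":0,"wz":0},{"x":0,"y":0,"z":0,"wx":0,"wy":0,"wz":0},{"x":0,"y":0,"z":0,"wx":0,"wy":0,"wz":0},{"x":0,"y":0,"z":0,"wx":0,"wy":0,"wz":0},{"x":0,"y":0,"z":0,"wx":0,"wy":0,"wz":0},{"x":0,"y":0,"z":0,"wx":0,"wy":0,"wz":0}]' 0.6; python3 go.py .531 .225 .32
python3 - <<'E'
from m import *
im=env.snapshot("scene")
c=cv2.resize(im[170:260,285:365],None,fx=6.5,fy=6.5,interpolation=cv2.INTER_CUBIC);c=cv2.convertScaleAbs(c,alpha=1.5)
cv2.imwrite("pics/o4.png",c[:,:,::-1])
E
```

```text
time: 15.97
position: [0.5312, 0.2252, 0.2282]
tool_rot: [0.742, -0.671, 0.001, -0.0]
contact_force: [0.4, 0.3, 0.5]
finger_gap: 0.0511
t 15.9667 pos [0.5312 0.2252 0.2282] toolx yaw -84.25627242153313 tilt 0.10197443130126098 F [0.3832 0.2984 0.5167] gap 0.05107702336642764
shift cm [ 0.0251  0.0083 -9.1777]
```

View pics/o4.png

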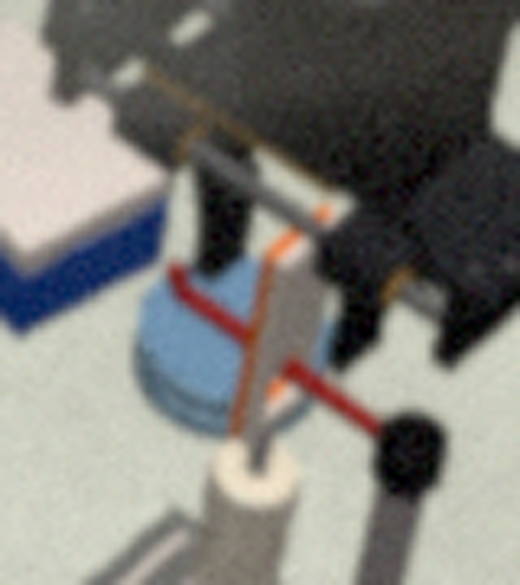

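The brush hangs freely between the open fingers, orange face outward. Retreating straight up, then away.

```bash
python3 -m handwheel '[{"x":0,"y":0,"z":-1,"wx":0,"wy":0,"wz":0},{"x":0,"y":0,"z":-3,"wx":0,"wy":0,"wz":0},{"x":0,"y":0,"z":-6,"wx":0,"wy":0,"wz":0},{"x":0,"y":0,"z":-9,"wx":0,"wy":0,"wz":0},{"x":0,"y":0,"z":-12,"wx":0,"wy":0,"wz":0},{"x":4,"y":3,"z":-14,"wx":0,"wy":0,"wz":0},{"x":8,"y":6,"z":-14,"wx":0,"wy":0,"wz":0},{"x":12,"y":9,"z":-14,"wx":0,"wy":0,"wz":0},{"x":16,"y":12,"z":-14,"wx":0,"wy":0,"wz":0},{"x":20,"y":14,"z":-14,"wx":0,"wy":0,"wz":0},{"x":24,"y":14,"z":-14,"wx":0,"wy":0,"wz":0},{"x":24,"y":14,"z":-14,"wx":0,"wy":0,"wz":0}]' 0.6; python3 go.py
python3 - <<'E'
from m import *
im=env.snapshot("scene");cv2.imwrite("pics/s9raw.png",im[:,:,::-1])
cv2.imwrite("pics/p0.png",cv2.convertScaleAbs(cv2.resize(im,(800,600)),alpha=1.4)[:,:,::-1])
c=cv2.resize(im[170:290,285:365],None,fx=5,fy=5,interpolation=cv2.INTER_CUBIC);c=cv2.convertScaleAbs(c,alpha=1.5)
cv2.imwrite("pics/p1.png",c[:,:,::-1])
im=crop("top","pics/p2.png",110,150,270,270,5);cv2.imwrite("pics/t9raw.png",im[:,:,::-1])
E
```

```text
time: 17.02
position: [0.4145, -0.0293, 0.3698]
tool_rot: [0.742, -0.671, 0.002, -0.0]
contact_force: [0.8, 0.3, 0.6]
finger_gap: 0.0526
t 17.0167 pos [ 0.4145 -0.0293  0.3698] toolx yaw -84.24010847917036 tilt 0.26175894110262754 F [0.8247 0.2517 0.6176] gap 0.05263446797929379
```

View pics/p0.png

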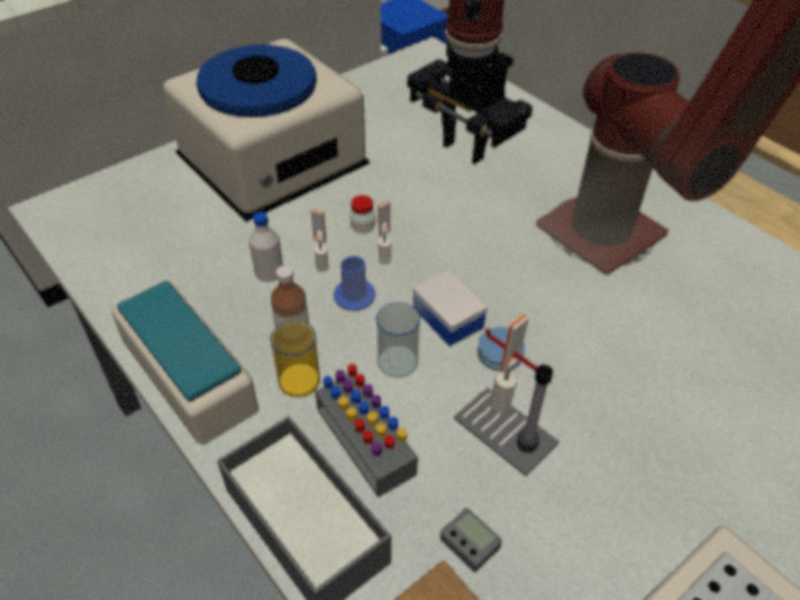

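View pics/p1.png

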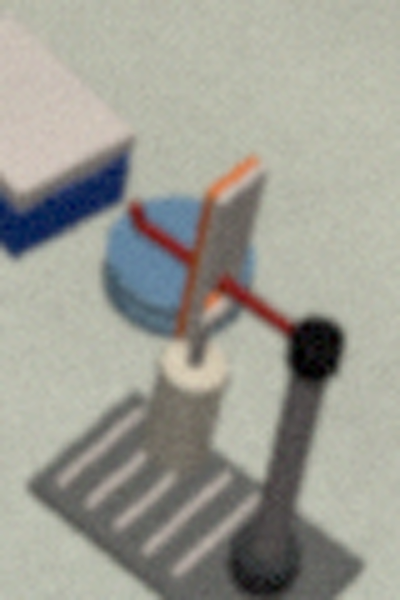

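View pics/p2.png

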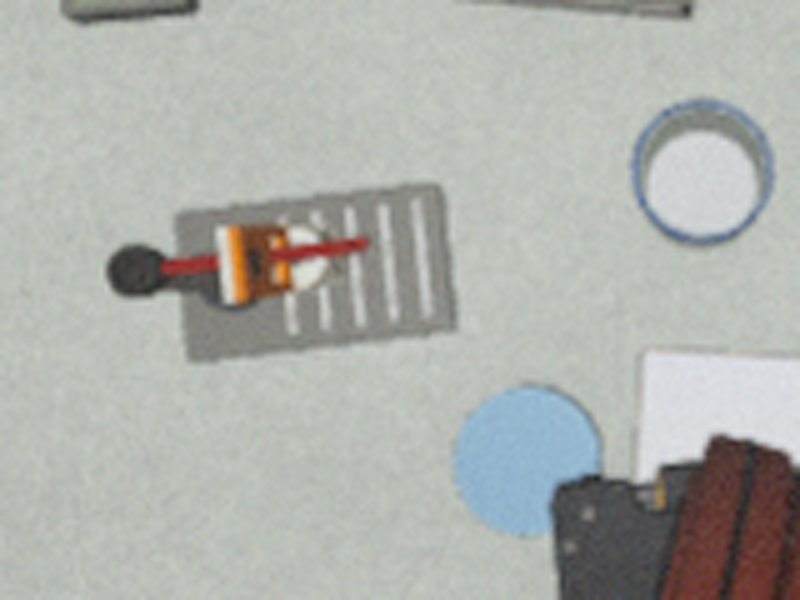

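The top view p2 shows the orange face (235–285,265) toward the tip (365,243), with the arm parallel to the tray. The beaker is still at (702,172), where it was. I'll let the brush settle, compare once more and hand in.

```bash
python3 -m handwheel '[{"x":0,"y":0,"z":0,"wx":0,"wy":0,"wz":0},{"x":0,"y":0,"z":0,"wx":0,"wy":0,"wz":0},{"x":0,"y":0,"z":0,"wx":0,"wy":0,"wz":0},{"x":0,"y":0,"z":0,"wx":0,"wy":0,"wz":0},{"x":0,"y":0,"z":0,"wx":0,"wy":0,"wz":0},{"x":0,"y":0,"z":0,"wx":0,"wy":0,"wz":0},{"x":0,"y":0,"z":0,"wx":0,"wy":0,"wz":0},{"x":0,"y":0,"z":0,"wx":0,"wy":0,"wz":0},{"x":0,"y":0,"z":0,"wx":0,"wy":0,"wz":0},{"x":0,"y":0,"z":0,"wx":0,"wy":0,"wz":0},{"x":0,"y":0,"z":0,"wx":0,"wy":0,"wz":0},{"x":0,"y":0,"z":0,"wx":0,"wy":0,"wz":0}]'; python3 - <<'E'
from m import *
a=cv2.imread("pics/t9raw.png")[150:270,110:220];b=env.snapshot("top")[150:270,110:220,::-1]
print("brush region diff",np.abs(cv2.blur(a,(3,3)).astype(int)-cv2.blur(b,(3,3))).max())
c=np.vstack(comps(env.snapshot("top")[:,:,::-1].copy(),(90,45,30),(130,255,255),(232,165,270,205),1));u,r=cv2.minEnclosingCircle(c);print("beaker rim",plane("top",u,.12))
env.finish_job();print("done",env.state()["time"])
E
```

```text
time: 18.12
position: [0.4149, -0.0317, 0.3695]
tool_rot: [0.739, -0.673, 0.002, 0.0]
contact_force: [0.2, 0.6, 0.0]
finger_gap: 0.0522
brush region diff 44
beaker rim [0.5774 0.0102 0.12  ]
the job is handed in; nothing more can be done
the job is handed in; nothing more can be done
```

I scrubbed the beaker with two strokes, hung the brush on the hook arm with its orange face outward, and handed the job in at about 18 s of the 72 s allowed. No verdict was reported.

- **Hook arm:** I pushed it to its stop with closed fingers, and the contact force rose to about 31 N there. In the later top view it lies parallel to the drip tray.
- **Scrubbing:** By the arm readings, the brush end went to about 7 mm above the beaker's floor and then up to about 80 mm, twice. The beaker rim measured within 1 mm of where it started.
- **Hanging:** The slot touched down on the bar at the predicted height (+2.8 N). After release, both views show the bar through the slot, about 63 mm from the pivot, with the brush upright and the gripper clear. In the final full scene view no bystander looked moved.

**Checks that disagreed:**
- The two cameras differed by about 5 mm on the bar's line. I used a value between them, and the slot had about 7 mm of slack to each side.
- A picture comparison over the last second showed a largest difference of 44 grey levels around the brush. It could be image noise or a slight residual sway. I did not look into it before handing in.

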